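# Lay the bar on the utensil rail stand and start its self-tapping clamp screw

### The arm

A 7-joint arm with a two-finger parallel gripper is mounted at the origin on a cart in front of the work surface, level with it; the furniture and walls round the work are solid. World frame = base frame: x ahead of the robot, y to its left, z up, the work surface at z = 0. Lengths are in mm, angles in rad, forces in N, time in s.
With the tool pointing down it reaches from about 350 to 900 mm from the base axis. Payload 19.9 kg.
Tool frame: the origin (TCP) lies between the finger pads; the fingertips stand 25 mm ahead of it and the grasp point (between the pads) lies 6 mm ahead of it; z points along the fingers, y is the line along which they close (so a half turn about z gives the same grasp; the last joint's range is limited). The gripper opens to 94 mm and grips with 3 to 60 N. Pads are 16 mm wide; open, the fingers measure 119 mm over their backs; the gripper's body (75 mm by 177 mm) begins 78 mm behind the grasp point.
Start: joints at [1.206, 0.417, -0.01, 1.614, 0.005, 1.111, -0.053], TCP at [198.259, -592.701, 230.425] pointing down, gripper open.
Joint ranges: [-2.81, 2.81], [-0.39, 2.02], [-1.27, 1.25], [0.06, 2.57], [-1.19, 4.33], [0.19, 2], [-2.82, 2.82]. Speed limits (rad/s): [1.89, 1.89, 2.39, 2.39, 3.01, 3.01, 3.01].

### API

Orientations are given as a unit quaternion [x, y, z, w].
In Python, from bench import robot, eyes, finish_job gives the robot as it stands.
- The arm moves only by the tool step_arm, never from a script. Its argument "deltas" is a list of rows, each a list of 2 entries, a list of its own where there are three numbers: the shift along the tool's x, y, z as a fraction of full scale, then the turn about the tool's z as a fraction of full scale. A call has 1 to 8 rows; each row is the pose to reach, as a shift and turn from the pose commanded when the call began, along the tool's axes at that moment; what a row does not reach only later rows make up. Full scale, the value 1, is 1000 mm for a shift and 45 degrees for a turn. A row lasts 1/10 s, in which the tool goes at most 50 mm and 8.59 degrees, less where a joint would pass 70% of its speed; a pose out of reach is approached as far as the arm can. A call with a number of a shift or a turn outside -1 to 1 is refused whole. A call with a gripper value outside its range is refused whole. "hand" is the opening, from 0 (shut) to 1 (fully open), set as the call begins (left out, the last holds). The fingers move at their own pace and stop on an object; "force" is the grip in N (left out, the last holds). Time passes only in rows, so rows that repeat a pose let the fingers close. It gives the time, the measured TCP pose, the force, the opening and the grip force at its end, in the units of the state.
- robot.observe(): the state, without advancing time (a new reading comes with each control period).
- eyes.get_image(name): name is "scene" or "top" or "wrist"; returns the picture (420x560x3 uint8, red, green, blue); there is no depth.
- eyes.calibration(name): a dict with "vfov" (degrees; the focal length in pixels is half the picture's height over the tangent of half this angle, whatever the lens; pixels are square), "cx", "cy" (the principal point, pixels), "rvec" (rotation vector, rad) and "tvec" (3), from world to camera coordinates, as OpenCV has them; the wrist camera has in their place "tool_from_camera" (4x4, takes a point from camera to tool coordinates, whose origin is the TCP and whose axes are the flange's). Camera axes: x right, y down, z forward; pixel columns grow to the right and rows downward; lengths in mm; the calibration is good to about 2 mm. A picture is of the moment at which its call begins: read the wrist's pose just before it. calibration takes no time and is no camera call.
- finish_job(): hands the job in; it is judged then, once.
The state is a dict: "clock": time; "q": joint angles; "joint_vel": joint speeds; "tau": joint torques, N m; "tool_pos": TCP position; "orientation": TCP orientation; "force": force on the tool from outside, world axes, zero at the start; "moment": the same for the moment, N m; "finger_gap": finger opening in mm; "grasp_force": force on a finger pad.
Only numpy, scipy, OpenCV 4.12 (cv2) and the standard library are available. Lean on these libraries where they do the work, as an engineer would, in place of code of your own. Each camera call takes 0.05 s, during which the arm holds its last target. There are 200 camera calls.

### The job

Finish the utensil rail: lay the aluminium bar across the two open cradles of the stand, centred so that both posts lie between its end caps, then lock it with the red-knobbed self-tapping screw, pressing firmly along the slanted screw while turning it clockwise until the steel collar is down on the orange boss. Let go at the end, and do not knock over or shift the jars, the pepper mill or the mug.

Things in the scene. Friction and masses are not known exactly. Their poses are not given: they have to be found in the camera images.
- rail_stand: Fixed utensil-rail stand: wooden base 85 x 250 x 15 mm with two black posts, 16 mm wide, at y = -95 and +95 mm. Origin: centre of the underside of the base, on the worktop; x points to its back (the screw is at its front), y along the rail, z up. Each post ends in an open-topped cradle for the bar.
- cradle_mid (a point): Where the bar's middle comes to lie: stand x = 0, y = 0, z = 92 mm; axes as the stand's. The cradles are U slots 16 mm wide in x, floor at z = 85 mm. Back walls rise to z = 114 mm and flare out to 127 mm; the left post's front wall likewise, the right post's front wall ends at z = 97 mm, with the screw boss above and in front of it.
- boss (a point): Centre of the orange boss that carries the slanted screw, in front of the right post (stand y = -95 mm): 18 mm across, 16 mm long along the screw. Its nearest edge is 12 mm in front of the bar's centre plane at z = 122 mm. The steel collar of the screw (16 mm across) starts 4.8 mm above the boss and rests on it when home.
- bar: Loose round aluminium bar, 14 mm thick, 250 mm long, about 0.1 kg, with a black square end cap (22 x 22 mm, 12 mm long) on either end that holds its axis 11 mm above the worktop while it lies there. Its length is along its own y axis. Origin: under its middle, 11 mm below the axis. The two ends are alike: either way round is right.
- bar_mid (a point): Middle of the bar, on its axis.
- knob_grip (a point): Centre of the round red knob of the screw (30 mm across, 24 mm long, white pointer line on its end), the place to grip; 8 mm of thin neck below it. The screw leans 34 degrees towards the stand's front: up along it is (-0.559, 0, 0.829) in the stand's frame. Undriven, the knob's centre is at stand (-45.0, -95, 153.8) mm; home, 4.8 mm lower along the axis.
- knob_axis (a point): Point on the screw's axis 42 mm beyond the knob's centre, away from the stand. The knob is sprung: pressed along the axis it gives 1 mm at 4 N, 2 mm at 9 N, 3 mm at 15 N, with a hard stop at 4 mm. Only while pressed with about 8 N or more (10 to 20 N is good) does turning it clockwise drive the screw (about 0.05 N m); otherwise it spins idle.
- cabinet_edge (a point): Not to be handled: middle of the lower front edge of the wall cabinet over the back of the worktop, 0.46 m above it and 0.6 m wide in y. Keep elbow and wrist in front of or below it (cross from side to side with the hand drawn back towards the robot). A tall fridge stands close at the robot's right, its face at about y = -0.3, behind x = 0.03.
- thread (a joint): How far the screw itself has been cut in: 0 rad at the start, grows clockwise (seen looking down on the knob, along the screw), 3.0 rad when the collar rests on the boss (hard stop). The knob sinks 1.6 mm per rad as the screw cuts, so follow it down to keep the pressure up. Turning back unpressed does not undo it; several grips of up to 1.5 rad each are needed.
- coffee_jar: Bystander, leave alone: glass coffee jar with grey lid, 64 mm across, 100 high. Origin: centre of its underside.
- pepper_mill: Bystander, leave alone: dark wooden pepper mill, 58 mm across, 150 high. Origin: centre of its underside.
- mug: Bystander, leave alone: white spotted mug, 82 x 114 x 91 mm. Origin: centre of its underside.
- spice_jar: Bystander, leave alone: glass spice jar with white cap, 47 mm across, 98 high. Origin: centre of its underside.

How it is judged:
By the outcome, as a careful person would: the job done as asked, in the order asked, and still so for the second after the job is handed in, with the robot touching nothing.
It also fails if it takes over 62 s, if anything falls off the work surface, if the arm or the gripper's body presses on something with over 40 N, if the wrist force passes 120 N, or if a joint passes its speed limit or range.

## Working session

There is one attempt and no reset: what is moved stays moved. The work goes in short steps, Python scripts to look and compute and a tool call to move; the robot and the scene stay as the last step left them, time stands still between calls to the robot, and variables do not carry over. Pictures are saved under pics/ and viewed, at most 10 in all, crops included, and the job is handed in when it is done.

Besides the shell and the picture viewer there is one more tool, called after "Call:" in YAML: its name, and indented under it one key for each argument. step_arm: Moves the arm, as the interface text tells. Its arguments: {"type":"object","properties":{"deltas":{"type":"array"},"hand":{"type":"number"},"force":{"type":"number"}},"required":["deltas"]}

```bash
ls; mkdir -p pics; python3 - <<'E'
from bench import robot,eyes
import cv2,json
print(robot.observe())
for n in("scene","top"):
    im=eyes.get_image(n); cv2.imwrite(f"pics/{n}0.png",im[:,:,::-1]); print(n,eyes.calibration(n))
print(eyes.calibration("wrist"))
E
```

```text
pics
{'clock': 0.0, 'q': array([ 1.20649979,  0.41793329, -0.01032665,  1.61414648,  0.00472973,
        1.1107052 , -0.05300195]), 'joint_vel': array([-0.0007057 ,  0.00064401,  0.00010123,  0.00128535,  0.00113818,
       -0.00098047, -0.00144191]), 'tau': array([ 1.27585303e-03, -8.51272202e+01,  6.39324076e-01, -4.25996876e+01,
       -4.88546875e-02,  1.86208310e-02,  3.82549229e-05]), 'tool_pos': array([ 198.15226601, -592.40415126,  229.86220595]), 'orientation': array([ 9.87000084e-01,  1.60718672e-01, -1.45873569e-04, -5.66006185e-04]), 'force': array([ 0.86598067, -0.06069114, -0.69383723]), 'moment': array([-0.0030554 ,  0.00697901, -0.00702779]), 'grasp_force': 0.0, 'finger_gap': 94.15973914792586}
scene {'vfov': 56.769751893385525, 'cx': 283.3532508204441, 'cy': 213.6204261609759, 'rvec': array([ 0.67019057, -2.54506811,  1.30204959]), 'tvec': array([436.13524309, 476.5611541 , 791.32064912])}
top {'vfov': 50.19206589901662, 'cx': 283.8157982382898, 'cy': 207.9846076639792, 'rvec': array([ 1.51649532, -2.37653895,  0.60034825]), 'tvec': array([  97.52263751,  674.52062543, 1330.02436534])}
{'vfov': 67.02506309872928, 'cx': 275.1369456915321, 'cy': 209.16275863427248, 'tool_from_camera': array([[-8.22588956e-04, -9.67111460e-01, -2.54351620e-01,
         7.38176526e+01],
       [ 9.99999204e-01, -1.03885258e-03,  7.15929910e-04,
         2.38782436e-01],
       [-9.56617858e-04, -2.54350829e-01,  9.67111545e-01,
        -1.53948849e+02],
       [ 0.00000000e+00,  0.00000000e+00,  0.00000000e+00,
         1.00000000e+00]])}
```

View pics/scene0.png

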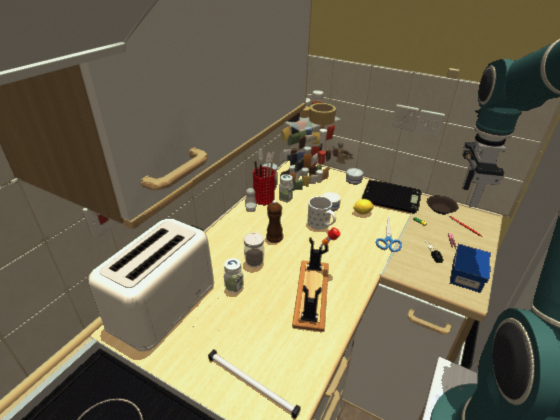

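View pics/top0.png

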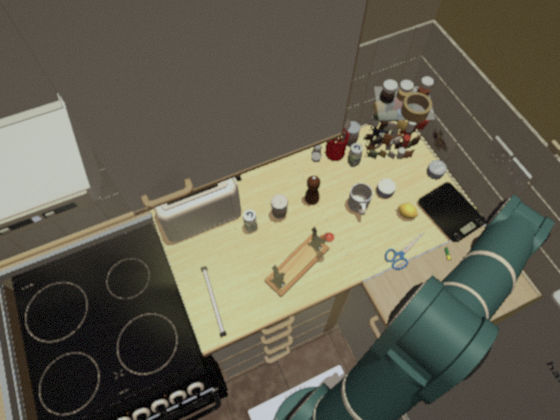

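The scene view shows the bar at (213,355)–(295,411), the stand around (313,290) and the red knob at (334,233). The top view shows the bar at (205,268)–(222,333) and the stand at (298,262). I'll zoom in on both for accurate corners.

```bash
cat > h.py <<'E'
import numpy as np,cv2
from scipy.spatial.transform import Rotation as R
from bench import robot,eyes
def cam(n):
    c=eyes.calibration(n); f=210/np.tan(np.radians(c['vfov']/2))
    K=np.array([[f,0,c['cx']],[0,f,c['cy']],[0,0,1]])
    if n=='wrist':
        s=robot.observe(); T=np.eye(4);T[:3,:3]=R.from_quat(s['orientation']).as_matrix();T[:3,3]=s['tool_pos']
        M=np.linalg.inv(T@c['tool_from_camera']); return K,M[:3,:3],M[:3,3]
    return K,cv2.Rodrigues(c['rvec'])[0],c['tvec']
def px2w(C,uv,z):
    K,r,t=C; d=r.T@np.linalg.inv(K)@[uv[0],uv[1],1]; o=-r.T@t
    return o+d*(z-o[2])/d[2]
def w2px(C,p):
    K,r,t=C; q=K@(r@np.asarray(p,float)+t); return q[:2]/q[2]
E
python3 - <<'E'
import cv2,numpy as np
s=cv2.imread('pics/scene0.png')[220:420,200:350]; t=cv2.imread('pics/top0.png')[220:340,195:345]
a=cv2.resize(s,None,fx=3,fy=3,interpolation=cv2.INTER_CUBIC)[:, :]
b=cv2.resize(t,None,fx=2.3,fy=2.3,interpolation=cv2.INTER_CUBIC)
b=cv2.copyMakeBorder(b,0,600-b.shape[0],0,0,cv2.BORDER_CONSTANT)
c=np.hstack([a,b]);print(c.shape); cv2.imwrite('pics/crop.png',c)
from h import *
S,T=cam('scene'),cam('top')
for n,C,l in(('S',S,[(213,355),(295,411)]),('T',T,[(205,268),(222,333)])):
    for p in l: print(n,p,px2w(C,p,11).round())
for C,p in((S,(334,233)),(T,(329,237))): print(px2w(C,p,154).round())
E
```

```text
(600, 795, 3)
S (213, 355) [626. 120.  11.]
S (295, 411) [392. 142.  11.]
T (205, 268) [630. 118.  11.]
T (222, 333) [395. 145.  11.]
[ 499. -290.  154.]
[ 501. -288.  154.]
```

View pics/crop.png

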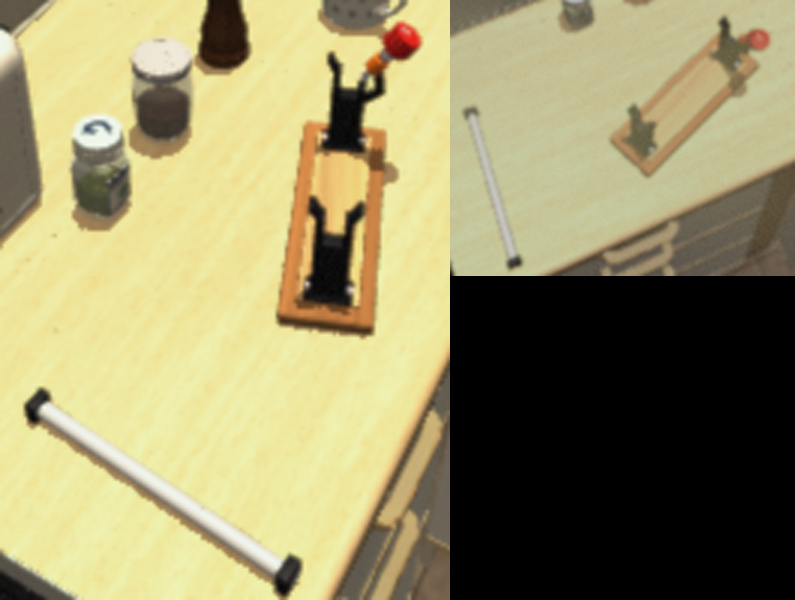

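The crops give clear corners. Base top corners are at about (305,124), (385,130), (373,324) and (279,317) in the scene crop, and (612,138), (650,172) and (758,68) in the top crop. The knob is at (402,40) and (759,40). Next I fit the stand pose.

```bash
python3 - <<'E'
from h import *
from scipy.optimize import least_squares
S,T=cam('scene'),cam('top')
sc=lambda u,v:(200+u/3,220+v/3); tp=lambda u,v:(195+(u-450)/2.3,220+v/2.3)
BR,FR,FL,BL=(42.5,-125,15),(-42.5,-125,15),(-42.5,125,15),(42.5,125,15);KN=(-45,-95,153.8)
ob=[(S,sc(305,124),BR),(S,sc(385,130),FR),(S,sc(373,324),FL),(S,sc(279,317),BL),(S,sc(402,40),KN),
(T,tp(612,138),BL),(T,tp(650,172),FL),(T,tp(758,68),FR),(T,tp(759,40),KN)]
def w(x,p): c,s=np.cos(x[2]),np.sin(x[2]); return np.array([x[0]+c*p[0]-s*p[1],x[1]+s*p[0]+c*p[1],p[2]])
f=lambda x:np.concatenate([w2px(C,w(x,P))-np.array(uv) for C,uv,P in ob])
best=min((least_squares(f,[520,-180,a]) for a in(-.6,-.3,0,.3,.6)),key=lambda r:r.cost)
x=best.x;print(x,best.fun.reshape(-1,2).round(1).tolist())
np.save('stand.npy',x)
for p in((0,0,92),KN,(-45-42*.559,-95,153.8+42*.829)):print(w(x,p).round(1))
for n,C,l in(('S',S,[sc(38,406),sc(289,575)]),('T',T,[tp(471,112),tp(514,262)])):
    print(n,[px2w(C,p,13).round(1) for p in l])
for nm,C,p in(('spice',S,sc(100,205)),('coffee',S,sc(162,140)),('mill',S,sc(224,62))):print(nm,px2w(C,p,0).round())
E
```

```text
[ 5.05768545e+02 -1.82263285e+02  3.69331099e-01] [[-0.3, -1.8], [0.4, -0.8], [0.6, 1.0], [-0.9, -0.8], [-0.2, 0.4], [-1.4, 0.4], [-0.1, 2.3], [1.6, -1.7], [-0.2, 0.3]]
[ 505.8 -182.3   92. ]
[ 498.1 -287.1  153.8]
[ 476.2 -295.6  188.6]
S [array([624.7, 122. ,  13. ]), array([388., 143.,  13.])]
T [array([627.6, 121.5,  13. ]), array([391., 144.,  13.])]
spice [713. -90.   0.]
coffee [ 709. -196.    0.]
mill [ 716. -336.    0.]
```

```bash
cat >> h.py <<'E'
def go(p,ang=None):
    "deltas to bring TCP to world p with tool x at world angle ang (deg)"
    s=robot.observe(); M=R.from_quat(s['orientation']).as_matrix()
    d=M.T@(np.asarray(p,float)-s['tool_pos'])
    a=np.degrees(np.arctan2(M[1,0],M[0,0])); t=0 if ang is None else -((ang-a+180)%360-180)
    print('clk %.2f'%s['clock'],'pos',s['tool_pos'].round(1),'xang %.1f'%a,'shift',(d/1000).round(4),'turn %.3f'%(t/45),'q',s['q'].round(2),'F',s['force'].round(1),'gap %.1f'%s['finger_gap'],'tilt',M[:,2].round(3))
E
python3 - <<'E'
from h import *
S,T=cam('scene'),cam('top')
print([px2w(S,p,460).round() for p in((135,220),(310,100))],[px2w(T,p,460).round() for p in((150,205),(240,178))])
go((508,132.5,150),174.7)
E
```

```text
[array([667., 208., 460.]), array([ 665., -436.,  460.])] [array([667., 185., 460.]), array([645., -60., 460.])]
clk 0.10 pos [ 198.1 -592.4  229.9] xang 18.5 shift [ 0.5238 -0.5891  0.0805] turn -3.471 q [ 1.21  0.42 -0.01  1.61  0.    1.11 -0.05] F [-0.2  0.3  0.1] gap 94.0 tilt [-0.     0.001 -1.   ]
```

Call:
step_arm:
  deltas:
    - [[0.03,-0.035,-0.01],-0.15]
    - [[0.065,-0.074,-0.02],-0.3]
    - [[0.097,-0.11,-0.02],-0.45]
    - [[0.13,-0.147,-0.02],-0.6]
    - [[0.163,-0.184,-0.02],-0.75]
    - [[0.195,-0.22,-0.02],-0.9]
    - [[0.228,-0.258,-0.02],-1.0]
    - [[0.26,-0.295,-0.02],-1.0]
  hand: 1

```text
clock: 0.9
tool_pos: [351.5, -228.5, 250.4]
orientation: [0.85, 0.527, -0.0, 0.0]
force: [1.7, -0.8, -0.3]
finger_gap: 94.0
grasp_force: 0.0
```

```bash
python3 -c "
from h import *
go((508,132.5,200),174.7)"
```

```text
clk 0.90 pos [ 351.5 -228.5  250.4] xang 63.7 shift [ 0.393  -0.0198  0.0503] turn -2.467 q [ 0.87  0.03 -0.37  2.06  0.01  1.06  0.03] F [ 1.7 -0.8 -0.3] gap 94.0 tilt [-0. -0. -1.]
```

Call:
step_arm:
  deltas:
    - [[0.045,-0.003,0],-0.15]
    - [[0.09,-0.005,0],-0.3]
    - [[0.135,-0.008,0],-0.45]
    - [[0.18,-0.01,0],-0.6]
    - [[0.225,-0.012,0],-0.75]
    - [[0.27,-0.014,0],-0.9]
    - [[0.315,-0.016,0.01],-1.0]
    - [[0.36,-0.02,0.02],-1.0]

```text
clock: 1.7
tool_pos: [494.6, 102.1, 230.2]
orientation: [0.583, 0.812, 0.0, 0.0]
force: [1.2, -1.3, 0.6]
finger_gap: 93.6
grasp_force: 0.0
```

```bash
python3 -c "
from h import *
go((508,132.5,180),174.7)"
```

```text
clk 1.70 pos [494.6 102.1 230.2] xang 108.6 shift [0.0245 0.0223 0.0502] turn -1.468 q [ 0.37  0.27 -0.74  1.89  0.21  1.06 -0.13] F [ 1.2 -1.3  0.6] gap 93.6 tilt [ 0.001  0.    -1.   ]
```

Call:
step_arm:
  deltas:
    - [[0.01,0.01,0.02],-0.18]
    - [[0.02,0.02,0.04],-0.36]
    - [[0.0245,0.022,0.05],-0.54]
    - [[0.0245,0.022,0.05],-0.72]
    - [[0.0245,0.022,0.05],-0.9]
    - [[0.0245,0.022,0.05],-1.0]

```text
clock: 2.3
tool_pos: [506.9, 130.8, 180.1]
orientation: [0.226, 0.974, -0.0, -0.0]
force: [-0.7, -0.1, -0.9]
finger_gap: 93.7
grasp_force: 0.0
```

```bash
python3 -c "
from h import *
go((508,132.5,180),174.7)"
```

```text
clk 2.30 pos [506.9 130.8 180.1] xang 153.8 shift [-0.0003  0.002   0.0001] turn -0.464 q [ 0.4   0.42 -0.87  1.89  0.38  1.    0.47] F [-0.7 -0.1 -0.9] gap 93.7 tilt [-0.001  0.    -1.   ]
```

Call:
step_arm:
  deltas:
    - [[0,0.002,0],-0.18]
    - [[0,0.002,0],-0.36]
    - [[0,0.002,0],-0.464]
    - [[0,0.002,0],-0.464]

```text
clock: 2.7
tool_pos: [507.9, 132.4, 180.2]
orientation: [0.048, 0.999, 0.0, -0.0]
force: [-0.1, 0.6, 0.2]
finger_gap: 94.0
grasp_force: 0.0
```

```bash
python3 - <<'E'
from h import *
C=cam('wrist'); im=eyes.get_image('wrist'); cv2.imwrite('pics/w1.png',im[:,:,::-1])
print([w2px(C,p).round() for p in((626,121.5,13),(390,143.5,13),(508,132.5,18))])
go((508,132.5,28),174.7)
E
```

```text
[array([276., 301.]), array([275.,  77.]), array([276., 200.])]
clk 2.75 pos [507.9 132.5 180.2] xang 174.3 shift [-0.0002  0.      0.1522] turn -0.010 q [ 0.45  0.45 -0.95  1.89  0.43  1.02  0.78] F [-0.6  0.2  0.2] gap 94.2 tilt [-0.001  0.    -1.   ]
```

View pics/w1.png

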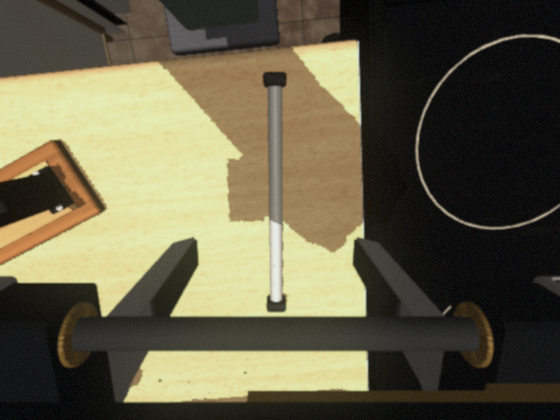

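The wrist view shows the bar's caps at (275,78) and (276,303), within 2 px of prediction. I'll descend and grip.

Call:
step_arm:
  deltas:
    - [[0,0,0.05],-0.01]
    - [[0,0,0.1],-0.01]
    - [[0,0,0.14],-0.01]
    - [[0,0,0.152],-0.01]
    - [[0,0,0.152],-0.01]

```text
clock: 3.25
tool_pos: [507.4, 132.9, 27.8]
orientation: [0.046, 0.999, -0.0, -0.001]
force: [-0.0, -0.2, 0.1]
finger_gap: 93.6
grasp_force: 0.0
```

Call:
step_arm:
  deltas:
    - [[0,0,0],0]
    - [[0,0,0],0]
    - [[0,0,0],0]
    - [[0,0,0],0]
    - [[0,0,0],0]
    - [[0,0,0],0]
    - [[0,0,0],0]
    - [[0,0,0],0]
  hand: 0
  force: 30

```text
clock: 4.05
tool_pos: [508.0, 132.6, 28.4]
orientation: [0.045, 0.999, 0.0, -0.0]
force: [0.5, 0.6, 0.1]
finger_gap: 33.6
grasp_force: 0.0
```

```bash
python3 - <<'E'
from h import *
go((508,132.5,200),174.7)
E
```

```text
clk 4.05 pos [508.  132.6  28.4] xang 174.8 shift [-0.000e+00 -1.000e-04 -1.716e-01] turn 0.003 q [ 0.29  0.67 -0.77  1.98  0.67  0.77  0.61] F [0.5 0.6 0.1] gap 33.6 tilt [-0.  0. -1.]
```

Call:
step_arm:
  deltas:
    - [[0,0,0],0]
    - [[0,0,0],0]
    - [[0,0,0],0]
    - [[0,0,0],0]
    - [[0,0,0],0]

```text
clock: 4.55
tool_pos: [508.0, 132.7, 28.4]
orientation: [0.045, 0.999, 0.0, -0.0]
force: [0.5, -0.2, -0.6]
finger_gap: 13.1
grasp_force: 30.0
```

Call:
step_arm:
  deltas:
    - [[0,0,-0.04],0]
    - [[0,0,-0.09],0]
    - [[0,0,-0.14],0]
    - [[0,0,-0.18],0]

```text
clock: 4.95
tool_pos: [507.9, 133.0, 211.0]
orientation: [0.045, 0.999, 0.0, 0.0]
force: [0.8, -1.0, -1.0]
finger_gap: 13.3
grasp_force: 30.0
```

```bash
python3 - <<'E'
from h import *
go((400,0,210),111.2)
E
```

```text
clk 4.95 pos [507.9 133.  211. ] xang 174.9 shift [ 0.0955 -0.1421  0.0008] turn 1.415 q [ 0.48  0.42 -0.98  1.86  0.39  1.08  0.82] F [ 0.8 -1.  -1. ] gap 13.3 tilt [ 0.001  0.    -1.   ]
```

Call:
step_arm:
  deltas:
    - [[0.015,-0.025,-0.01],0.15]
    - [[0.03,-0.05,-0.02],0.3]
    - [[0.045,-0.075,-0.03],0.45]
    - [[0.06,-0.1,-0.03],0.6]
    - [[0.075,-0.12,-0.03],0.78]
    - [[0.09,-0.135,-0.03],0.95]
    - [[0.095,-0.142,-0.03],1.0]

```text
clock: 5.65
tool_pos: [399.3, -1.4, 238.4]
orientation: [0.426, 0.905, -0.001, 0.0]
force: [0.1, 0.6, -1.3]
finger_gap: 12.9
grasp_force: 30.0
```

```bash
python3 - <<'E'
from h import *
go((505.8,-182.3,240),111.2)
E
```

```text
clk 5.65 pos [399.3  -1.4 238.4] xang 129.5 shift [-0.2073 -0.033  -0.0013] turn 0.407 q [ 0.83  0.03 -0.9   2.1   0.02  1.03  0.6 ] F [ 0.1  0.6 -1.3] gap 12.9 tilt [-0.    -0.001 -1.   ]
```

Call:
step_arm:
  deltas:
    - [[-0.035,-0.006,0],0.07]
    - [[-0.07,-0.011,0],0.14]
    - [[-0.105,-0.017,0],0.21]
    - [[-0.14,-0.022,0],0.28]
    - [[-0.175,-0.028,0],0.35]
    - [[-0.2073,-0.033,0],0.407]
    - [[-0.2073,-0.033,0],0.407]
    - [[-0.2073,-0.033,0],0.407]

```text
clock: 6.45
tool_pos: [508.4, -180.3, 237.8]
orientation: [0.562, 0.827, 0.0, -0.001]
force: [-1.0, -0.3, -1.6]
finger_gap: 13.1
grasp_force: 30.0
```

```bash
python3 - <<'E'
from h import *
C=cam('wrist'); im=eyes.get_image('wrist'); 
x=np.load('stand.npy')
def w(p): c,s=np.cos(x[2]),np.sin(x[2]); return np.array([x[0]+c*p[0]-s*p[1],x[1]+s*p[0]+c*p[1],p[2]])
im=np.ascontiguousarray(im[:,:,::-1]); big=cv2.resize(im,None,fx=1.4,fy=1.4)
for n,p in dict(FL=(-42.5,125,15),BL=(42.5,125,15),BR=(42.5,-125,15),FR=(-42.5,-125,15),K=(-45,-95,153.8),LB=(14,95,127),LF=(-14,95,127),RB=(14,-95,127),M=(0,0,15)).items():
    q=w2px(C,w(p)); print(n,q.round(1)); cv2.circle(big,tuple(int(v*1.4) for v in q),3,(255,0,255),1)
cv2.imwrite('pics/w2.png',big)
go((505.8,-182.3,240),111.2)
E
```

```text
FL [234.8  78.3]
BL [311.5  78.8]
BR [304.6 283.5]
FR [239.6 283. ]
K [218.5 328.6]
LB [289.8  98.9]
LF [254.4  98.6]
RB [286.  311.5]
M [272.6 189.4]
clk 6.50 pos [ 508.1 -179.7  238.1] xang 111.7 shift [-0.0016 -0.0031 -0.0019] turn 0.010 q [ 0.88  0.33 -0.72  1.8   0.24  1.1   0.45] F [ 0.7 -0.7 -1.7] gap 12.9 tilt [-0.001  0.001 -1.   ]
```

View pics/w2.png

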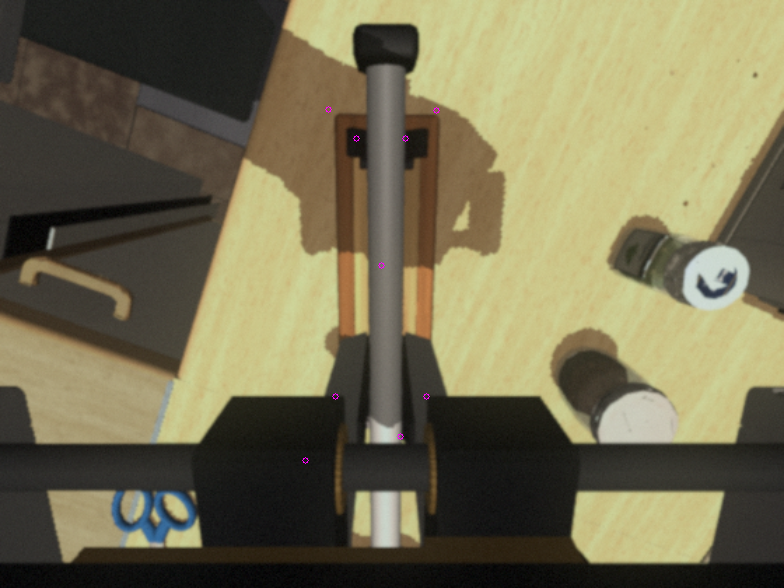

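The base end corners are at (336,114) and (438,115) in this scaled view. The left cradle is centred at u≈387 and the bar at u≈385, so the bar is aligned in angle and needs about 1 mm towards the stand's back and 4–5 mm along −y. The stand estimate shifts by about (+4, −1).

```bash
python3 - <<'E'
from h import *
x=np.load('stand.npy'); x[:2]=510.6,-183.7; np.save('stand.npy',x)
go((510.6,-183.7,150),111.6)
E
```

```text
clk 6.50 pos [ 508.1 -179.7  238.1] xang 111.7 shift [-0.0047  0.0008  0.0881] turn 0.001 q [ 0.88  0.33 -0.72  1.8   0.24  1.1   0.45] F [ 0.7 -0.7 -1.7] gap 12.9 tilt [-0.001  0.001 -1.   ]
```

Call:
step_arm:
  deltas:
    - [[-0.0047,0.0008,0.02],0]
    - [[-0.0047,0.0008,0.05],0]
    - [[-0.0047,0.0008,0.08],0]
    - [[-0.0047,0.0008,0.088],0]
    - [[-0.0047,0.0008,0.088],0]

```text
clock: 7.0
tool_pos: [510.1, -183.8, 150.2]
orientation: [0.562, 0.827, -0.0, -0.001]
force: [0.2, 0.4, -1.3]
finger_gap: 13.1
grasp_force: 30.0
```

```bash
python3 - <<'E'
from h import *
C=cam('wrist'); im=eyes.get_image('wrist'); 
x=np.load('stand.npy')
def w(p): c,s=np.cos(x[2]),np.sin(x[2]); return np.array([x[0]+c*p[0]-s*p[1],x[1]+s*p[0]+c*p[1],p[2]])
im=np.ascontiguousarray(im[:,:,::-1]); big=cv2.resize(im,None,fx=1.4,fy=1.4)
for p in((-42.5,125,15),(42.5,125,15),(-42.5,-125,15),(42.5,-125,15),(0,95,85),(0,87,127),(0,103,127)): cv2.circle(big,tuple(int(v*1.4) for v in w2px(C,w(p))),3,(255,0,255),1)
sc=eyes.get_image('scene')[:,:,::-1][220:340,250:400]
big=np.hstack([big[:360,200:560],cv2.copyMakeBorder(cv2.resize(sc,None,fx=2.9,fy=3,interpolation=cv2.INTER_CUBIC)[:360],0,0,0,0,cv2.BORDER_CONSTANT)])
cv2.imwrite('pics/w3.png',big);print(big.shape)
go((510.6,-183.7,110),111.6)
E
```

```text
(360, 795, 3)
clk 7.10 pos [ 511.1 -184.4  151.8] xang 111.6 shift [ 0.0009 -0.0003  0.0418] turn -0.001 q [ 0.83  0.44 -0.67  1.87  0.34  0.94  0.38] F [ 0.8 -0.6 -1.1] gap 13.1 tilt [ 0.001 -0.    -1.   ]
```

View pics/w3.png

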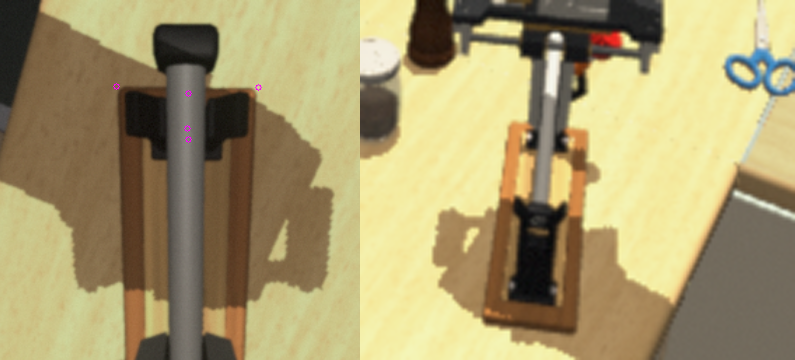

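The bar (u≈186) is centred over the post (u≈187). I'll lower it.

Call:
step_arm:
  deltas:
    - [[0,0.0005,0.01],0]
    - [[0,0.0005,0.02],0]
    - [[0,0.0005,0.03],0]
    - [[0,0.0005,0.036],0]
    - [[0,0.0005,0.039],0]
    - [[0,0.0005,0.039],0]

```text
clock: 7.7
tool_pos: [510.8, -184.3, 111.0]
orientation: [0.563, 0.827, 0.0, -0.0]
force: [-0.5, -0.7, -0.6]
finger_gap: 13.0
grasp_force: 30.0
```

```bash
python3 - <<'E'
from h import *
go((510.6,-183.7,109),111.6)
E
```

```text
clk 7.70 pos [ 510.8 -184.3  111. ] xang 111.5 shift [0.0006 0.0001 0.002 ] turn -0.002 q [ 0.8   0.5  -0.64  1.9   0.39  0.87  0.34] F [-0.5 -0.7 -0.6] gap 13.0 tilt [-0.001  0.    -1.   ]
```

Call:
step_arm:
  deltas:
    - [[0,0,0.0025],0]
    - [[0,0,0.0025],0]

```text
clock: 7.9
tool_pos: [511.1, -184.5, 109.3]
orientation: [0.563, 0.827, -0.0, 0.0]
force: [-1.9, 1.4, 2.1]
finger_gap: 13.3
grasp_force: 30.0
```

Call:
step_arm:
  deltas:
    - [[0,0,0],0]
    - [[0,0,0],0]
    - [[0,0,0],0]
    - [[0,0,0],0]
    - [[0,0,0],0]
  hand: 0.6

```text
clock: 8.4
tool_pos: [511.0, -184.5, 109.0]
orientation: [0.563, 0.827, 0.0, 0.0]
force: [-0.4, -0.1, 0.1]
finger_gap: 49.5
grasp_force: 0.0
```

Call:
step_arm:
  deltas:
    - [[0,0,-0.03],0]
    - [[0,0,-0.08],0]
    - [[0,0,-0.12],0]
    - [[0,0,-0.13],0]

```text
clock: 8.8
tool_pos: [512.4, -184.6, 243.0]
orientation: [0.563, 0.827, 0.0, 0.003]
force: [0.6, 0.1, 0.1]
finger_gap: 56.1
grasp_force: 0.0
```

```bash
python3 - <<'E'
from h import *
x=np.load('stand.npy')
def w(p): c,s=np.cos(x[2]),np.sin(x[2]); return np.array([x[0]+c*p[0]-s*p[1],x[1]+s*p[0]+c*p[1],p[2]])
C=cam('wrist'); im=eyes.get_image('wrist')[:,:,::-1];sc=eyes.get_image('scene')[:,:,::-1][200:340,260:380]
b=np.hstack([cv2.resize(im,None,fx=.85,fy=.85),np.zeros((357,4,3),np.uint8),cv2.resize(sc,(306,357),interpolation=cv2.INTER_CUBIC)])
cv2.imwrite('pics/w4.png',b)
print(w((0,125,92)),w((-45,-95,153.8)))
go(w((-100,-60,260)),21.2)
E
```

```text
[465.47603549 -67.12887224  92.        ] [ 502.92860704 -288.53868432  153.8       ]
clk 8.90 pos [ 511.5 -184.8  240.2] xang 111.5 shift [-0.0581 -0.1007 -0.0199] turn 2.007 q [ 0.88  0.34 -0.72  1.79  0.25  1.1   0.45] F [-0.4 -0.7 -0. ] gap 56.1 tilt [ 0.002 -0.001 -1.   ]
```

View pics/w4.png

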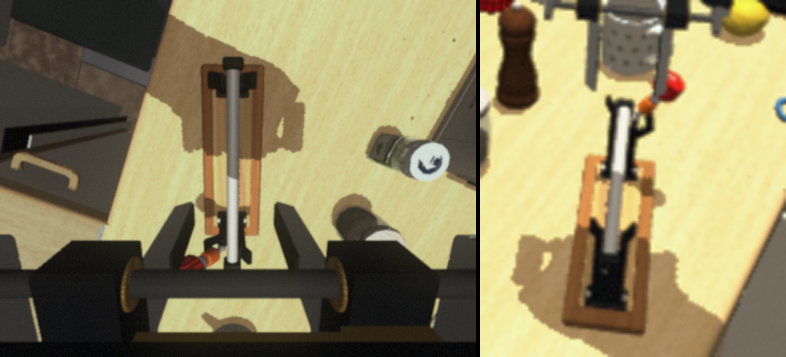

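The bar sits in both cradles, and the knob shows at about (200,262) in this 0.85-scale view. I'll check the knob position by colour and plan the approach.

```bash
cat >> h.py <<'E'
def w(p):
    x=np.load('stand.npy'); c,s=np.cos(x[2]),np.sin(x[2]); return np.array([x[0]+c*p[0]-s*p[1],x[1]+s*p[0]+c*p[1],p[2]])
def axis():
    return w((-.559,0,.829))-w((0,0,0))
def red(n,off=(0,0)):
    im=eyes.get_image(n); h=cv2.cvtColor(im,cv2.COLOR_RGB2HSV)
    m=((h[...,0]<6)|(h[...,0]>174))&(h[...,1]>170)&(h[...,2]>70)
    k,l,st,ce=cv2.connectedComponentsWithStats(m.astype(np.uint8)); return [(ce[i].round(1).tolist(),int(st[i,4])) for i in range(1,k) if st[i,4]>30]
E
python3 - <<'E'
from h import *
K=w((-45,-95,153.8))
for n in('scene','top','wrist'):
    C=cam(n); print(n,w2px(C,K).round(1),red(n))
go(w((-100,-50,240)),46.5)
E
```

```text
scene [332.4 232.9] [([263.7, 186.6], 603), ([335.7, 234.1], 40)]
top [328.8 236.3] [([421.8, 124.3], 36), ([336.2, 148.7], 317)]
wrist [223. 327.] [([221.5, 310.9], 33), ([231.7, 312.8], 72)]
clk 9.05 pos [ 510.3 -184.4  237.4] xang 111.5 shift [-0.0489 -0.0997 -0.0025] turn 1.445 q [ 0.88  0.34 -0.72  1.79  0.25  1.1   0.45] F [-0.2  0.4 -0.6] gap 56.3 tilt [-0.002  0.001 -1.   ]
```

```bash
python3 -c "
from h import *
go((501.5,-288.5,215),44)"
```

```text
clk 9.05 pos [ 510.3 -184.4  237.4] xang 111.5 shift [-0.0937 -0.0463  0.0223] turn 1.500 q [ 0.88  0.34 -0.72  1.79  0.25  1.1   0.45] F [-0.2  0.4 -0.6] gap 56.3 tilt [-0.002  0.001 -1.   ]
```

Call:
step_arm:
  deltas:
    - [[-0.02,-0.01,0],0.17]
    - [[-0.04,-0.02,0],0.34]
    - [[-0.06,-0.03,0],0.51]
    - [[-0.08,-0.04,0],0.68]
    - [[-0.094,-0.046,0.01],0.85]
    - [[-0.094,-0.046,0.02],1.0]

```text
clock: 9.65
tool_pos: [501.6, -290.8, 216.8]
orientation: [0.838, 0.545, -0.001, -0.001]
force: [0.2, 0.3, -0.6]
finger_gap: 56.4
grasp_force: 0.0
```

Call:
step_arm:
  deltas:
    - [[0,0,0],0.18]
    - [[0,0,0],0.36]
    - [[0,0,0],0.5]
    - [[0,0,0],0.5]

```text
clock: 10.05
tool_pos: [502.2, -288.4, 217.3]
orientation: [0.927, 0.374, -0.001, -0.001]
force: [-0.5, -0.3, -0.3]
finger_gap: 56.1
grasp_force: 0.0
```

```bash
python3 - <<'E'
from h import *
C=cam('wrist'); im=np.ascontiguousarray(eyes.get_image('wrist')[:,:,::-1]); big=cv2.resize(im,None,fx=1.4,fy=1.4)
n=axis(); K=w((-45,-95,153.8))
for p in(K,K+12*n,K-12*n): print(w2px(C,p).round(1)); cv2.circle(big,tuple(int(v*1.4) for v in w2px(C,p)),3,(255,255,0),1)
cv2.imwrite('pics/w5.png',big)
go(K,44)
E
```

```text
[275.7 230.5]
[272.  243.5]
[279.2 218.4]
clk 10.10 pos [ 502.2 -288.4  217.6] xang 44.2 shift [0.0004 0.0007 0.0638] turn 0.004 q [ 0.82  0.38 -0.44  1.73  0.18  1.07 -0.49] F [ 0.2  0.9 -0.6] gap 56.5 tilt [-0.002  0.001 -1.   ]
```

View pics/w5.png

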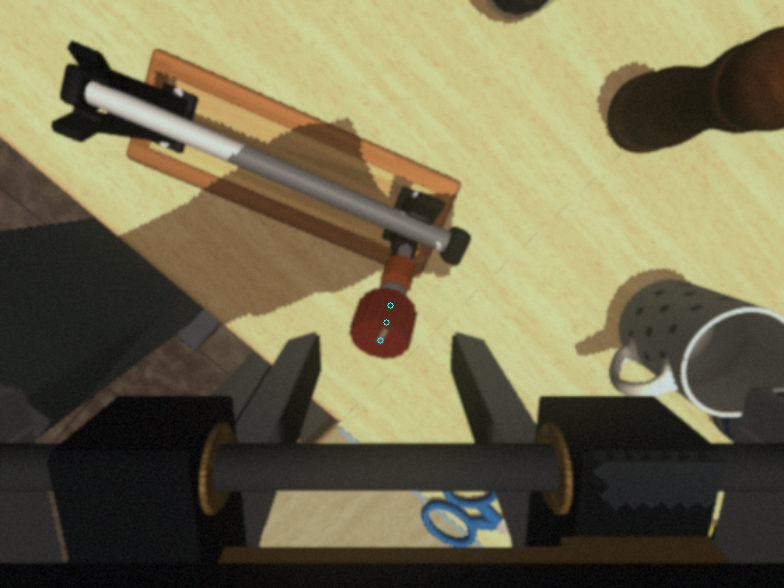

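The knob is centred at (383,322) against a prediction of (386,323), and the pointer is at (382,338). I'll descend with the fingers straddling the knob.

```bash
cat >> h.py <<'E'
K0=np.array([502,-288,153.8])
def gk(s,ang):
    "go to grasp point s mm up the screw axis from undriven knob centre; ang = tool x world deg"
    p=K0+s*axis()+[0,0,6]; go(p,ang); st=robot.observe(); n=axis()
    print('s now %.2f'%((st['tool_pos']-[0,0,6]-K0)@n),'lat',((st['tool_pos']-[0,0,6]-K0)-((st['tool_pos']-[0,0,6]-K0)@n)*n).round(1),'Fax %.1f'%(st['force']@n),'M',st['moment'].round(2))
E
python3 -c "
from h import *
gk(3,44)"
```

```text
clk 10.10 pos [ 502.2 -288.4  217.6] xang 44.2 shift [-0.0014 -0.001   0.0553] turn 0.004 q [ 0.82  0.38 -0.44  1.73  0.18  1.07 -0.49] F [ 0.2  0.9 -0.6] gap 56.5 tilt [-0.002  0.001 -1.   ]
s now 47.88 lat [25.2  9.3 18.1] Fax -0.8 M [-0.04 -0.04  0.02]
```

Call:
step_arm:
  deltas:
    - [[-0.0014,-0.001,0.03],0]
    - [[-0.0014,-0.001,0.05],0]
    - [[-0.0014,-0.001,0.0553],0]
    - [[-0.0014,-0.001,0.0553],0]

```text
clock: 10.5
tool_pos: [500.6, -288.8, 162.9]
orientation: [0.927, 0.376, -0.0, -0.001]
force: [0.1, -0.8, 0.7]
finger_gap: 56.4
grasp_force: 0.0
```

Call:
step_arm:
  deltas:
    - [[0,0,0],0]
    - [[0,0,0],0]
    - [[0,0,0],0]
    - [[0,0,0],0]
    - [[0,0,0],0]
    - [[0,0,0],0]
  hand: 0
  force: 40

```text
clock: 11.1
tool_pos: [501.1, -289.3, 164.0]
orientation: [0.927, 0.375, 0.0, 0.0]
force: [0.3, -1.1, 4.4]
finger_gap: 31.3
grasp_force: 40.7
```

```bash
python3 -c "
from h import *
gk(0.5,44)"
```

```text
clk 11.10 pos [ 501.1 -289.3  164. ] xang 44.0 shift [ 0.0013 -0.0004  0.0038] turn -0.000 q [ 0.81  0.44 -0.43  1.78  0.22  0.96 -0.51] F [ 0.3 -1.1  4.4] gap 31.3 tilt [ 0.001 -0.001 -1.   ]
s now 4.25 lat [ 1.3 -0.4  0.7] Fax 3.8 M [-0.39 -0.05 -0.16]
```

Call:
step_arm:
  deltas:
    - [[0.001,0.0004,0.0015],0]
    - [[0.002,0.0008,0.003],0]
    - [[0.002,0.0008,0.003],0]

```text
clock: 11.4
tool_pos: [502.8, -288.9, 161.1]
orientation: [0.927, 0.374, -0.0, 0.0]
force: [-6.4, -2.6, 14.9]
finger_gap: 31.1
grasp_force: 40.2
```

```bash
python3 -c "
from h import *
gk(0.5,44)"
```

```text
clk 11.40 pos [ 502.8 -288.9  161.1] xang 44.0 shift [-0.0002 -0.0013  0.0009] turn -0.000 q [ 0.8   0.45 -0.43  1.78  0.22  0.96 -0.52] F [-6.4 -2.6 14.9] gap 31.1 tilt [-0.    -0.001 -1.   ]
s now 0.84 lat [ 1.2 -0.8  0.6] Fax 16.2 M [-0.68  1.21 -0.09]
```

Call:
step_arm:
  deltas:
    - [[0.0003,0.0001,0.0004],0.1]
    - [[0.0005,0.0002,0.0008],0.2]
    - [[0.0008,0.0003,0.0012],0.3]
    - [[0.0008,0.0003,0.0012],0.3]

```text
clock: 11.8
tool_pos: [503.8, -288.1, 159.9]
orientation: [0.965, 0.262, -0.0, 0.0]
force: [-4.2, -1.2, 11.3]
finger_gap: 29.7
grasp_force: 40.0
```

```bash
python3 -c "
from h import *
gk(0.5,20)"
```

```text
clk 11.80 pos [ 503.8 -288.1  159.9] xang 30.3 shift [-0.0018 -0.001  -0.0004] turn 0.229 q [ 0.76  0.44 -0.38  1.78  0.19  0.95 -0.74] F [-4.2 -1.2 11.3] gap 29.7 tilt [ 0.    -0.001 -1.   ]
s now -0.88 lat [ 1.3 -0.2  0.8] Fax 11.8 M [-0.41  0.75 -0.07]
```

Call:
step_arm:
  deltas:
    - [[0.0007,0.0001,0.0012],0.12]
    - [[0.0013,0.0002,0.002],0.24]
    - [[0.0018,0.0003,0.0027],0.36]
    - [[0.0018,0.0003,0.0027],0.36]

```text
clock: 12.2
tool_pos: [504.7, -286.0, 156.9]
orientation: [0.992, 0.123, -0.001, -0.001]
force: [-9.9, 6.5, 18.9]
finger_gap: 29.5
grasp_force: 40.0
```

```bash
python3 -c "
from h import *
gk(-6,0)
print(red('wrist'))"
```

```text
clk 12.20 pos [ 504.7 -286.   156.9] xang 14.2 shift [0.0002 0.0008 0.0021] turn 0.315 q [ 0.71  0.44 -0.32  1.79  0.16  0.95 -1.  ] F [-9.9  6.5 18.9] gap 29.5 tilt [-0.002  0.001 -1.   ]
s now -4.19 lat [0.5 1.1 0.6] Fax 19.5 M [1.99 2.66 0.37]
[([273.5, 265.7], 2396), ([299.0, 256.8], 91)]
```

Call:
step_arm:
  deltas:
    - [[0.0004,0.0003,0.0006],0.14]
    - [[0.0008,0.0005,0.0012],0.28]
    - [[0.0011,0.0006,0.0017],0.42]
    - [[0.0011,0.0006,0.0017],0.42]

```text
clock: 12.65
tool_pos: [506.5, -284.7, 155.4]
orientation: [0.999, -0.041, -0.001, -0.002]
force: [-8.2, 14.4, 19.4]
finger_gap: 31.8
grasp_force: 40.0
```

```bash
python3 -c "
from h import *
gk(-6,0)
im=eyes.get_image('wrist')[230:420,180:400,::-1]
cv2.imwrite('pics/w6.png',cv2.resize(im,None,fx=2.5,fy=2.5,interpolation=cv2.INTER_CUBIC))"
```

```text
clk 12.65 pos [ 506.5 -284.7  155.4] xang -4.7 shift [-0.0012  0.0021  0.0005] turn -0.104 q [ 0.66  0.43 -0.25  1.79  0.13  0.94 -1.3 ] F [-8.2 14.4 19.4] gap 31.8 tilt [-0.002  0.003 -1.   ]
s now -6.68 lat [1.  1.9 1.1] Fax 17.5 M [4.12 2.05 0.48]
```

View pics/w6.png

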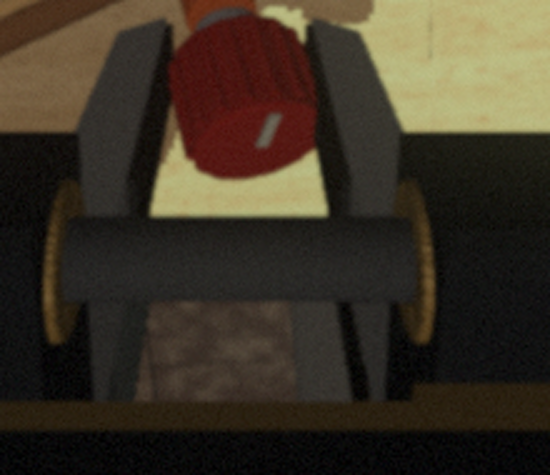

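```bash
cat >> h.py <<'E'
def pang(C,uvs,sink=0):
    "angles (deg) of pixels on the knob's end face, counted clockwise looking down"
    n=axis(); e=w((0,1,0))-w((0,0,0)); f=np.cross(n,e); c=K0+(12-sink)*n; Kc,r,t=C; o=-r.T@t
    for uv in uvs:
        d=r.T@np.linalg.inv(Kc)@[*uv,1]; p=o+d*((c-o)@n)/(d@n)-c
        print('end pt',round(p@e,1),round(p@f,1),'cw ang %.0f'%-np.degrees(np.arctan2(p@f,p@e)))
E
python3 - <<'E'
from h import *
C=list(cam('wrist')); pang(C,[(290.8,276),(283.2,289.2)],4)
c=eyes.calibration('wrist'); T=np.eye(4); T[:3,:3]=R.from_quat([.927,.374,-.001,-.001]).as_matrix(); T[:3,3]=502.2,-288.4,217.6
M=np.linalg.inv(T@c['tool_from_camera']); pang((C[0],M[:3,:3],M[:3,3]),[(386/1.4,330/1.4),(378/1.4,348/1.4)],0)
E
```

```text
end pt -6.9 -10.1 cw ang 124
end pt 0.7 -1.1 cw ang 56
end pt -0.0 -11.2 cw ang 90
end pt -1.3 5.0 cw ang -104
```

Call:
step_arm:
  deltas:
    - [[0,0,0],0]
    - [[0,0,0],0]
    - [[0,0,0],0]
  hand: 0.5

```text
clock: 13.0
tool_pos: [506.5, -287.4, 154.7]
orientation: [0.999, -0.04, -0.0, -0.0]
force: [-0.1, -0.1, -0.7]
finger_gap: 46.2
grasp_force: 0.0
```

```bash
python3 -c "
from h import *
gk(2.5,54)"
```

```text
clk 13.00 pos [ 506.5 -287.4  154.7] xang -4.6 shift [-0.0057  0.0015 -0.0072] turn -1.302 q [ 0.66  0.44 -0.25  1.79  0.13  0.94 -1.3 ] F [-0.1 -0.1 -0.7] gap 46.2 tilt [-0.  0. -1.]
s now -6.70 lat [ 1.1 -0.8  0.5] Fax -0.5 M [ 0.01 -0.01 -0.02]
```

Call:
step_arm:
  deltas:
    - [[-0.002,0.0005,-0.004],-0.1]
    - [[-0.0057,0.0015,-0.0072],-0.28]
    - [[-0.0057,0.0015,-0.0072],-0.47]
    - [[-0.0057,0.0015,-0.0072],-0.65]
    - [[-0.0057,0.0015,-0.0072],-0.83]
    - [[-0.0057,0.0015,-0.0072],-1.0]

```text
clock: 13.6
tool_pos: [500.7, -288.7, 162.0]
orientation: [0.937, 0.348, -0.0, -0.0]
force: [-0.8, -0.2, 0.4]
finger_gap: 47.1
grasp_force: 0.0
```

Call:
step_arm:
  deltas:
    - [[0,0,0],-0.16]
    - [[0,0,0],-0.3]
    - [[0,0,0],-0.3]

```text
clock: 13.9
tool_pos: [500.7, -288.7, 161.9]
orientation: [0.891, 0.454, 0.0, -0.0]
force: [-0.3, 0.2, 0.5]
finger_gap: 46.9
grasp_force: 0.0
```

Call:
step_arm:
  deltas:
    - [[0,0,0],0]
    - [[0,0,0],0]
    - [[0,0,0],0]
    - [[0,0,0],0]
  hand: 0

```text
clock: 14.3
tool_pos: [501.7, -289.1, 162.5]
orientation: [0.892, 0.452, 0.001, 0.001]
force: [6.7, -3.8, -4.2]
finger_gap: 32.7
grasp_force: 39.0
```

```bash
python3 -c "
from h import *
gk(-1,54)"
```

```text
clk 14.30 pos [ 501.7 -289.1  162.5] xang 53.8 shift [ 0.0016 -0.0001  0.0035] turn -0.005 q [ 0.83  0.45 -0.46  1.78  0.24  0.96 -0.36] F [ 6.7 -3.8 -4.2] gap 32.7 tilt [ 0.002 -0.001 -1.   ]
s now 2.64 lat [ 1.  -0.6  0.5] Fax -6.2 M [-1.14 -1.69 -0.11]
```

Call:
step_arm:
  deltas:
    - [[0.001,0.0007,0.0019],0]
    - [[0.0021,0.0014,0.0037],0]
    - [[0.0021,0.0014,0.0037],0]

```text
clock: 14.6
tool_pos: [503.2, -289.4, 159.6]
orientation: [0.892, 0.452, -0.0, 0.001]
force: [-6.4, -5.9, 15.6]
finger_gap: 32.8
grasp_force: 41.6
```

```bash
python3 -c "
from h import *
gk(-1,54)"
```

```text
clk 14.60 pos [ 503.2 -289.4  159.6] xang 53.7 shift [ 0.0009 -0.0015  0.0007] turn -0.006 q [ 0.83  0.45 -0.46  1.78  0.24  0.96 -0.36] F [-6.4 -5.9 15.6] gap 32.8 tilt [ 0.    -0.003 -1.   ]
s now -0.46 lat [ 0.9 -1.5  0.2] Fax 17.5 M [-1.53  1.43 -0.1 ]
```

Call:
step_arm:
  deltas:
    - [[0.0004,0.0002,0.0006],0.11]
    - [[0.0008,0.0003,0.0012],0.22]
    - [[0.0012,0.0005,0.0019],0.33]
    - [[0.0015,0.0006,0.0025],0.45]
    - [[0.0015,0.0006,0.0025],0.45]

```text
clock: 15.1
tool_pos: [504.9, -288.0, 157.1]
orientation: [0.958, 0.286, 0.0, 0.001]
force: [-2.8, -4.5, 10.1]
finger_gap: 29.7
grasp_force: 40.0
```

```bash
python3 -c "
from h import *
gk(-1,15)"
```

```text
clk 15.10 pos [ 504.9 -288.   157.1] xang 33.3 shift [-0.0019 -0.0015 -0.0019] turn 0.406 q [ 0.76  0.45 -0.38  1.79  0.2   0.95 -0.69] F [-2.8 -4.5 10.1] gap 29.7 tilt [ 0.001 -0.002 -1.   ]
s now -3.78 lat [ 0.9 -0.8  0.4] Fax 10.8 M [-1.5   0.3  -0.35]
```

Call:
step_arm:
  deltas:
    - [[0.0008,0.0001,0.0014],0.11]
    - [[0.0014,0.0001,0.0022],0.22]
    - [[0.0018,0.0001,0.0027],0.33]
    - [[0.0022,0.0001,0.0032],0.45]
    - [[0.0022,0.0001,0.0032],0.45]

```text
clock: 15.6
tool_pos: [506.0, -285.5, 153.6]
orientation: [0.993, 0.114, -0.001, 0.0]
force: [-8.1, 2.6, 14.9]
finger_gap: 29.2
grasp_force: 40.0
```

```bash
python3 -c "
from h import *
gk(-6,0)"
```

```text
clk 15.60 pos [ 506.  -285.5  153.6] xang 13.1 shift [-0.0012  0.0011 -0.0012] turn 0.291 q [ 0.7   0.44 -0.31  1.79  0.16  0.94 -1.02] F [-8.1  2.6 14.9] gap 29.2 tilt [-0.001 -0.    -1.   ]
s now -7.75 lat [-0.   0.9  0.2] Fax 16.0 M [0.92 2.05 0.18]
```

Another 20°, with slightly less descent.

Call:
step_arm:
  deltas:
    - [[0.0004,0.0001,0.0007],0.12]
    - [[0.0008,0.0002,0.0013],0.24]
    - [[0.0012,0.0003,0.0018],0.36]
    - [[0.0014,0.0004,0.0022],0.46]
    - [[0.0014,0.0004,0.0022],0.46]

```text
clock: 16.1
tool_pos: [508.0, -284.0, 151.6]
orientation: [0.998, -0.065, -0.0, -0.001]
force: [-8.1, 9.2, 20.3]
finger_gap: 32.0
grasp_force: 40.0
```

```bash
python3 -c "
from h import *
gk(1.5,54)
cv2.imwrite('pics/k2.png',eyes.get_image('wrist')[:,:,::-1])"
```

```text
clk 16.10 pos [ 508.  -284.   151.6] xang -7.5 shift [-0.0062  0.0051 -0.0094] turn -1.366 q [ 0.64  0.44 -0.23  1.79  0.12  0.93 -1.35] F [-8.1  9.2 20.3] gap 32.0 tilt [-0.001  0.001 -1.   ]
s now -10.73 lat [0.4 1.8 0.7] Fax 19.1 M [3.18 1.87 0.39]
```

Call:
step_arm:
  deltas:
    - [[0,0,0],0]
    - [[0,0,0],0]
    - [[0,0,0],0]
  hand: 0.5

```text
clock: 16.45
tool_pos: [507.9, -285.7, 150.6]
orientation: [0.998, -0.064, -0.0, -0.0]
force: [0.2, -0.4, -0.6]
finger_gap: 46.4
grasp_force: 0.0
```

```bash
python3 -c "
from h import *
gk(1.5,54)"
```

```text
clk 16.45 pos [ 507.9 -285.7  150.6] xang -7.3 shift [-0.0063  0.0034 -0.0105] turn -1.363 q [ 0.64  0.44 -0.23  1.79  0.12  0.93 -1.34] F [ 0.2 -0.4 -0.6] gap 46.4 tilt [-0.  0. -1.]
s now -11.19 lat [0.1 0.  0. ] Fax -0.6 M [ 0.04  0.01 -0.08]
```

Call:
step_arm:
  deltas:
    - [[-0.002,0.001,-0.004],-0.1]
    - [[-0.006,0.003,-0.0105],-0.28]
    - [[-0.0063,0.0034,-0.0105],-0.47]
    - [[-0.0063,0.0034,-0.0105],-0.65]
    - [[-0.0063,0.0034,-0.0105],-0.83]
    - [[-0.0063,0.0034,-0.0105],-1.0]

```text
clock: 17.05
tool_pos: [501.1, -288.3, 161.0]
orientation: [0.946, 0.326, -0.0, -0.0]
force: [-0.4, -0.3, -0.3]
finger_gap: 47.2
grasp_force: 0.0
```

Call:
step_arm:
  deltas:
    - [[0,0,0],-0.18]
    - [[0,0,0],-0.36]
    - [[0,0,0],-0.36]

```text
clock: 17.35
tool_pos: [501.1, -288.4, 160.9]
orientation: [0.891, 0.454, 0.0, -0.0]
force: [-0.3, -0.7, -0.2]
finger_gap: 47.1
grasp_force: 0.0
```

Call:
step_arm:
  deltas:
    - [[0,0,0],0]
    - [[0,0,0],0]
    - [[0,0,0],0]
    - [[0,0,0],0]
  hand: 0

```text
clock: 17.75
tool_pos: [502.1, -288.9, 161.4]
orientation: [0.892, 0.452, 0.001, 0.001]
force: [7.4, -4.4, -5.2]
finger_gap: 32.9
grasp_force: 38.9
```

Call:
step_arm:
  deltas:
    - [[0.001,0.0007,0.0019],0]
    - [[0.0018,0.0012,0.0032],0]
    - [[0.0018,0.0012,0.0032],0]

```text
clock: 18.05
tool_pos: [503.3, -289.2, 158.9]
orientation: [0.892, 0.451, -0.0, 0.001]
force: [-4.4, -5.9, 11.1]
finger_gap: 32.8
grasp_force: 41.3
```

```bash
python3 -c "
from h import *
gk(-1,54)"
```

```text
clk 18.05 pos [ 503.3 -289.2  158.9] xang 53.7 shift [ 0.0007 -0.0014 -0.0001] turn -0.007 q [ 0.82  0.45 -0.45  1.78  0.24  0.96 -0.36] F [-4.4 -5.9 11.1] gap 32.8 tilt [ 0.001 -0.003 -1.   ]
s now -1.20 lat [ 0.7 -1.4  0.1] Fax 12.7 M [-1.7   0.82 -0.12]
```

Call:
step_arm:
  deltas:
    - [[0.0009,0.0004,0.0015],0.09]
    - [[0.0013,0.0005,0.0021],0.21]
    - [[0.0017,0.0006,0.0028],0.33]
    - [[0.0021,0.0008,0.0034],0.45]
    - [[0.0021,0.0008,0.0034],0.45]

```text
clock: 18.55
tool_pos: [505.5, -288.0, 155.8]
orientation: [0.958, 0.286, 0.0, 0.002]
force: [-2.7, -6.7, 13.5]
finger_gap: 29.9
grasp_force: 40.0
```

Call:
step_arm:
  deltas:
    - [[0.0005,0.0001,0.0009],0.11]
    - [[0.001,0.0001,0.0016],0.22]
    - [[0.0014,0.0001,0.0022],0.33]
    - [[0.0019,0.0001,0.0028],0.45]
    - [[0.0019,0.0001,0.0028],0.45]

```text
clock: 19.05
tool_pos: [505.8, -284.6, 152.5]
orientation: [0.993, 0.114, -0.001, -0.0]
force: [-15.4, 5.0, 22.6]
finger_gap: 29.4
grasp_force: 40.0
```

Call:
step_arm:
  deltas:
    - [[0.0004,0.0001,0.0007],0.12]
    - [[0.0008,0.0002,0.0013],0.24]
    - [[0.0012,0.0003,0.0018],0.36]
    - [[0.0014,0.0004,0.0022],0.46]
    - [[0.0014,0.0004,0.0022],0.46]

```text
clock: 19.55
tool_pos: [508.2, -283.8, 150.6]
orientation: [0.998, -0.066, -0.0, -0.001]
force: [-9.2, 9.8, 22.6]
finger_gap: 31.9
grasp_force: 40.0
```

Call:
step_arm:
  deltas:
    - [[0,0,0],0]
    - [[0,0,0],0]
    - [[0,0,0],0]
  hand: 0.5

```text
clock: 19.85
tool_pos: [508.2, -285.4, 149.5]
orientation: [0.998, -0.064, -0.0, -0.0]
force: [-0.4, 0.0, -0.7]
finger_gap: 46.8
grasp_force: 0.0
```

```bash
python3 -c "
from h import *
gk(0.5,54)"
```

```text
clk 19.85 pos [ 508.2 -285.4  149.5] xang -7.4 shift [-0.0061  0.0035 -0.0107] turn -1.364 q [ 0.64  0.44 -0.23  1.79  0.12  0.92 -1.34] F [-0.4  0.  -0.7] gap 46.8 tilt [-0.  0. -1.]
s now -12.30 lat [-0.2  0.1 -0.1] Fax -0.4 M [0.   0.04 0.04]
```

Call:
step_arm:
  deltas:
    - [[-0.002,0.001,-0.004],-0.1]
    - [[-0.006,0.003,-0.0107],-0.28]
    - [[-0.0061,0.0035,-0.0107],-0.47]
    - [[-0.0061,0.0035,-0.0107],-0.65]
    - [[-0.0061,0.0035,-0.0107],-0.83]
    - [[-0.0061,0.0035,-0.0107],-1.0]

```text
clock: 20.45
tool_pos: [501.7, -288.1, 160.1]
orientation: [0.946, 0.325, -0.0, -0.0]
force: [-0.4, -0.9, 1.1]
finger_gap: 47.4
grasp_force: 0.0
```

Call:
step_arm:
  deltas:
    - [[0,0,0],-0.18]
    - [[0,0,0],-0.36]
    - [[0,0,0],-0.36]

```text
clock: 20.75
tool_pos: [501.6, -288.2, 160.0]
orientation: [0.891, 0.454, 0.0, -0.0]
force: [-0.1, -0.2, -1.0]
finger_gap: 47.1
grasp_force: 0.0
```

Call:
step_arm:
  deltas:
    - [[0,0,0],0]
    - [[0,0,0],0]
    - [[0,0,0],0]
    - [[0,0,0],0]
  hand: 0

```text
clock: 21.15
tool_pos: [502.6, -288.8, 160.5]
orientation: [0.892, 0.452, 0.001, 0.001]
force: [7.7, -4.7, -4.5]
finger_gap: 32.9
grasp_force: 39.0
```

Call:
step_arm:
  deltas:
    - [[0.001,0.0007,0.0019],0]
    - [[0.002,0.0013,0.0036],0]
    - [[0.002,0.0013,0.0036],0]

```text
clock: 21.45
tool_pos: [504.0, -289.0, 157.7]
orientation: [0.892, 0.451, -0.0, 0.001]
force: [-4.3, -6.4, 14.3]
finger_gap: 32.7
grasp_force: 41.4
```

Call:
step_arm:
  deltas:
    - [[0.0009,0.0004,0.0015],0.09]
    - [[0.0013,0.0005,0.0021],0.21]
    - [[0.0017,0.0006,0.0028],0.33]
    - [[0.0021,0.0008,0.0034],0.45]
    - [[0.0021,0.0008,0.0034],0.45]

```text
clock: 21.95
tool_pos: [506.2, -286.9, 154.2]
orientation: [0.958, 0.286, 0.0, 0.001]
force: [-3.7, -3.7, 11.6]
finger_gap: 30.1
grasp_force: 40.0
```

```bash
python3 -c "
from h import *
gk(-1,15)"
```

```text
clk 21.95 pos [ 506.2 -286.9  154.2] xang 33.3 shift [-0.0035 -0.0012 -0.0048] turn 0.406 q [ 0.75  0.45 -0.37  1.79  0.2   0.94 -0.69] F [-3.7 -3.7 11.6] gap 30.1 tilt [ 0.001 -0.002 -1.   ]
s now -7.05 lat [ 0.5 -0.3  0.2] Fax 12.3 M [-0.99  0.51 -0.25]
```

Call:
step_arm:
  deltas:
    - [[0.0008,0.0001,0.0013],0.11]
    - [[0.0013,0.0001,0.002],0.22]
    - [[0.0017,0.0001,0.0026],0.33]
    - [[0.002,0.0001,0.003],0.45]
    - [[0.002,0.0001,0.003],0.45]

```text
clock: 22.45
tool_pos: [507.1, -284.0, 150.9]
orientation: [0.993, 0.114, -0.001, -0.001]
force: [-10.2, 5.5, 16.3]
finger_gap: 29.5
grasp_force: 40.1
```

Call:
step_arm:
  deltas:
    - [[0.0004,0.0001,0.0006],0.12]
    - [[0.0007,0.0002,0.0011],0.24]
    - [[0.001,0.0003,0.0015],0.36]
    - [[0.0012,0.0004,0.0018],0.46]
    - [[0.0012,0.0004,0.0018],0.46]

```text
clock: 22.95
tool_pos: [509.1, -283.5, 149.5]
orientation: [0.998, -0.066, -0.0, -0.001]
force: [-8.3, 8.7, 20.2]
finger_gap: 31.9
grasp_force: 40.0
```

```bash
python3 -c "
from h import *
gk(-1,15)"
```

```text
clk 22.95 pos [ 509.1 -283.5  149.5] xang -7.5 shift [-0.006   0.0051 -0.0095] turn -0.501 q [ 0.63  0.44 -0.22  1.79  0.12  0.92 -1.34] F [-8.3  8.7 20.2] gap 31.9 tilt [-0.     0.001 -1.   ]
s now -13.19 lat [0.2 1.8 0.6] Fax 19.4 M [2.91 1.61 0.49]
```

Call:
step_arm:
  deltas:
    - [[0,0,0],0]
    - [[0,0,0],0]
    - [[0,0,0],0]
  hand: 0.5

```text
clock: 23.25
tool_pos: [508.8, -285.0, 148.4]
orientation: [0.998, -0.064, -0.0, -0.0]
force: [0.1, -0.6, 1.0]
finger_gap: 46.7
grasp_force: 0.0
```

```bash
python3 - <<'E'
from h import *
gk(1,54)
C=cam('wrist'); np.save('C4.npy',np.array([*C[0].ravel(),*C[1].ravel(),*C[2]]))
im=eyes.get_image('wrist')[170:410,150:410,::-1]
cv2.imwrite('pics/w7.png',cv2.resize(im,None,fx=2.5,fy=2.5,interpolation=cv2.INTER_CUBIC))
E
```

```text
clk 23.25 pos [ 508.8 -285.   148.4] xang -7.4 shift [-0.0069  0.0041 -0.0122] turn -1.364 q [ 0.63  0.44 -0.22  1.79  0.12  0.92 -1.34] F [ 0.1 -0.6  1. ] gap 46.7 tilt [-0.  0. -1.]
s now -13.61 lat [-0.3  0.2 -0.1] Fax 0.9 M [ 0.07 -0.02  0.03]
```

View pics/w7.png

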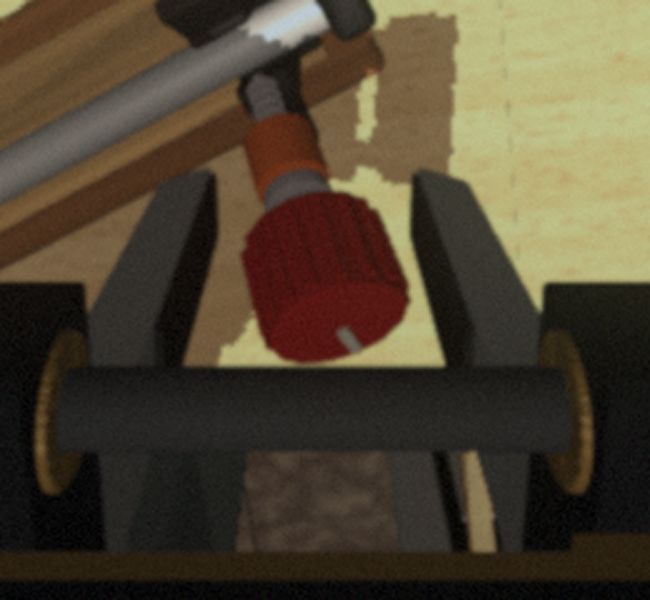

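```bash
python3 - <<'E'
from h import *
C=cam('wrist')
pang(C,[(286,302),(292.8,310),(288,298)],4.5)
n=axis()
for s in (0,4.8): print(s,[((w2px(C,K0+(a-s)*n)-[150,170])*2.5).round() .tolist() for a in(12,-12)])
E
```

```text
end pt 1.3 2.6 cw ang -64
end pt 1.9 14.0 cw ang -82
end pt -1.1 -0.3 cw ang 166
0 [[347.0, 343.0], [315.0, 244.0]]
4.8 [[340.0, 321.0], [309.0, 226.0]]
```

The face centre at (338,322) matches a 4.8 mm sink (predicted (340,321)), the collar touches the boss, and the pointer has turned about 3 rad or more. I'll make one short confirming grip.

Call:
step_arm:
  deltas:
    - [[-0.002,0.001,-0.004],-0.1]
    - [[-0.0055,0.0025,-0.01],-0.28]
    - [[-0.0055,0.003,-0.01],-0.47]
    - [[-0.0055,0.003,-0.01],-0.65]
    - [[-0.0055,0.003,-0.01],-0.83]
    - [[-0.0055,0.003,-0.01],-1.0]
    - [[-0.0055,0.003,-0.01],-1.0]

```text
clock: 24.0
tool_pos: [502.8, -287.5, 158.2]
orientation: [0.946, 0.324, -0.0, -0.0]
force: [-0.3, 0.4, 0.2]
finger_gap: 46.9
grasp_force: 0.0
```

Call:
step_arm:
  deltas:
    - [[0,0,0],0]
    - [[0,0,0],0]
    - [[0,0,0],0]
    - [[0,0,0],0]
  hand: 0

```text
clock: 24.4
tool_pos: [503.2, -287.7, 158.6]
orientation: [0.947, 0.323, 0.0, 0.0]
force: [2.0, -2.8, -0.3]
finger_gap: 30.6
grasp_force: 40.0
```

Call:
step_arm:
  deltas:
    - [[0.001,0.0005,0.0016],0]
    - [[0.002,0.0008,0.0031],0]
    - [[0.002,0.0008,0.0031],0]

```text
clock: 24.7
tool_pos: [504.8, -287.4, 155.6]
orientation: [0.946, 0.323, -0.0, 0.0]
force: [-4.5, -3.1, 10.4]
finger_gap: 30.8
grasp_force: 40.0
```

```bash
python3 -c "
from h import *
gk(-1,15); st=robot.observe()"
```

```text
clk 24.70 pos [ 504.8 -287.4  155.6] xang 37.7 shift [-0.0021 -0.0011 -0.0034] turn 0.504 q [ 0.76  0.45 -0.38  1.79  0.2   0.95 -0.62] F [-4.5 -3.1 10.4] gap 30.8 tilt [-0.    -0.001 -1.   ]
s now -5.08 lat [ 0.2 -0.4  0. ] Fax 11.6 M [-0.71  1.04 -0.14]
```

Call:
step_arm:
  deltas:
    - [[0.0005,0.0001,0.0007],0.11]
    - [[0.001,0.0002,0.0014],0.22]
    - [[0.0014,0.0002,0.002],0.33]
    - [[0.0018,0.0002,0.0027],0.45]
    - [[0.0018,0.0002,0.0027],0.45]

```text
clock: 25.2
tool_pos: [506.2, -284.8, 152.9]
orientation: [0.989, 0.15, -0.001, -0.001]
force: [-8.2, 4.0, 14.8]
finger_gap: 29.3
grasp_force: 40.0
```

```bash
python3 -c "
from h import *
gk(-1,15); print(robot.observe()['moment']@axis())"
```

```text
clk 25.20 pos [ 506.2 -284.8  152.9] xang 17.3 shift [-0.0045  0.0018 -0.0061] turn 0.051 q [ 0.7   0.44 -0.31  1.79  0.16  0.94 -0.94] F [-8.2  4.  14.8] gap 29.3 tilt [-0.002  0.001 -1.   ]
s now -8.61 lat [-0.2  1.5  0.2] Fax 15.7 M [1.59 1.78 0.34]
-0.9020826018382286
```

Call:
step_arm:
  deltas:
    - [[0.0005,0.0001,0.0008],0.13]
    - [[0.0009,0.0002,0.0014],0.27]
    - [[0.0013,0.0003,0.0019],0.41]
    - [[0.0016,0.0004,0.0024],0.55]
    - [[0.0016,0.0004,0.0024],0.55]

```text
clock: 25.7
tool_pos: [508.4, -283.8, 150.7]
orientation: [0.998, -0.065, -0.001, -0.001]
force: [-5.9, 9.3, 16.9]
finger_gap: 31.9
grasp_force: 40.0
```

Call:
step_arm:
  deltas:
    - [[0,0,0],0]
    - [[0,0,0],0]
    - [[0,0,0],0]
  hand: 0.5

```text
clock: 26.0
tool_pos: [508.2, -285.5, 150.0]
orientation: [0.998, -0.064, -0.0, -0.0]
force: [-0.3, -0.7, -0.1]
finger_gap: 46.8
grasp_force: 0.0
```

```bash
cat > ptr.py <<'E'
from h import *
def face(im,C,sink):
    "unwarp knob end face; list angle (cw) of least saturated sector at r 3..10"
    n=axis(); e=w((0,1,0))-w((0,0,0)); f=np.cross(n,e); c=K0+(12-sink)*n; out=[]
    sat=cv2.GaussianBlur(cv2.cvtColor(im,cv2.COLOR_BGR2HSV)[...,1].astype(np.float32),(3,3),0)
    for a in range(0,360,6):
        t=-np.radians(a); v=[]
        for r in np.arange(4,10.1,1):
            q=w2px(C,c+r*(np.cos(t)*e+np.sin(t)*f)); v.append(cv2.getRectSubPix(sat,(1,1),(float(q[0]),float(q[1])))[0,0])
        out.append(np.mean(v))
    o=np.argsort(out)[:6]; print('sink',sink,[(int(k)*6,int(out[k])) for k in o],'median',int(np.median(out)))
E
python3 - <<'E'
from ptr import *
v=np.load('C4.npy'); C4=(v[:9].reshape(3,3),v[9:18].reshape(3,3),v[18:])
big=cv2.imread('pics/w7.png'); im=np.zeros((420,560,3),np.uint8); im[170:410,150:410]=cv2.resize(big,(260,240),interpolation=cv2.INTER_AREA)
gk(0,15)
C=cam('wrist'); new=np.ascontiguousarray(eyes.get_image('wrist')[:,:,::-1]); cv2.imwrite('pics/w8.png',new)
def redbox(i):
    h=cv2.cvtColor(i[230:330],cv2.COLOR_BGR2HSV); m=((h[...,0]<8)|(h[...,0]>172))&(h[...,1]>170)&(h[...,2]>40)
    ys,xs=np.nonzero(m[:,230:330]); return xs.min()+230,xs.max()+230,ys.max()+230,m.sum()
print(redbox(im),redbox(new))
for s in(3.5,4.8): face(im,C4,s); face(new,C,s)
E
```

```text
clk 26.00 pos [ 508.2 -285.5  150. ] xang -7.3 shift [-0.0058  0.0032 -0.0098] turn -0.495 q [ 0.63  0.44 -0.22  1.79  0.11  0.93 -1.33] F [-0.3 -0.7 -0.1] gap 46.8 tilt [-0.  0. -1.]
s now -11.86 lat [-0.   0.1  0. ] Fax 0.2 M [0.02 0.07 0.02]
(np.int64(247), np.int64(312), np.int64(314), np.int64(3242)) (np.int64(246), np.int64(310), np.int64(310), np.int64(3149))
sink 3.5 [(276, 56), (282, 60), (270, 90), (288, 98), (294, 141), (264, 151)] median 202
sink 3.5 [(318, 59), (312, 69), (324, 76), (306, 102), (330, 112), (336, 144)] median 198
sink 4.8 [(282, 57), (276, 70), (288, 75), (294, 121), (270, 127), (300, 161)] median 202
sink 4.8 [(312, 58), (306, 59), (300, 82), (318, 87), (294, 123), (324, 134)] median 198
```

The knob still turned 34° on that grip, so it's unclear whether the screw is home. I'll go back to the pose of the first close view and measure the sink directly.

```bash
python3 -c "
from h import *
go((502.2,-288.4,217.6),44.2)"
```

```text
clk 26.05 pos [ 508.1 -285.6  150. ] xang -7.3 shift [-0.0056  0.0035 -0.0676] turn -1.144 q [ 0.63  0.44 -0.22  1.79  0.12  0.93 -1.33] F [-0.7 -0.6 -0.1] gap 46.6 tilt [-0.  0. -1.]
```

Call:
step_arm:
  deltas:
    - [[0,0,-0.02],0]
    - [[-0.003,0.002,-0.05],-0.15]
    - [[-0.0056,0.0035,-0.0676],-0.33]
    - [[-0.0056,0.0035,-0.0676],-0.51]
    - [[-0.0056,0.0035,-0.0676],-0.69]
    - [[-0.0056,0.0035,-0.0676],-0.87]
    - [[-0.0056,0.0035,-0.0676],-1.0]

```text
clock: 26.75
tool_pos: [502.1, -288.5, 217.6]
orientation: [0.945, 0.326, -0.0, -0.0]
force: [0.1, -0.8, 0.3]
finger_gap: 46.9
grasp_force: 0.0
```

Call:
step_arm:
  deltas:
    - [[0,0,0],-0.144]
    - [[0,0,0],-0.144]
    - [[0,0,0],-0.144]

```text
clock: 27.05
tool_pos: [502.1, -288.6, 217.7]
orientation: [0.927, 0.374, -0.0, -0.0]
force: [-0.1, -0.4, 0.7]
finger_gap: 47.1
grasp_force: 0.0
```

```bash
python3 - <<'E'
from ptr import *
C=cam('wrist'); new=np.ascontiguousarray(eyes.get_image('wrist')[:,:,::-1]); cv2.imwrite('pics/w9.png',new)
go((502.2,-288.4,217.6),44.2)
old=cv2.resize(cv2.imread('pics/w5.png'),(560,420),interpolation=cv2.INTER_AREA)
def mask(i):
    h=cv2.cvtColor(i,cv2.COLOR_BGR2HSV); m=((h[...,0]<5)|(h[...,0]>172))&(h[...,1]>140)&(h[...,2]>35)
    m[:195]=0;m[265:]=0;m[:,:240]=0;m[:,310:]=0; return m
for i in(old,new):
    m=mask(i); ys,xs=np.nonzero(m); print(m.sum(),xs.mean().round(2),ys.mean().round(2),xs.min(),xs.max(),ys.min(),ys.max())
n=axis()
for s in(0,2.4,4.8): print(s,w2px(C,K0-s*n).round(1),w2px(C,K0+(12-s)*n).round(1))
# knob+base registration: base shift via phase correlation on the stand area
g=lambda i:cv2.cvtColor(i,cv2.COLOR_BGR2GRAY).astype(np.float32)
print('stand shift',cv2.phaseCorrelate(g(old)[30:150,60:240],g(new)[30:150,60:240],cv2.createHanningWindow((180,120),cv2.CV_32F)))
for s in(3,4.8): face(new,C,s)
face(old,C,0)
E
```

```text
clk 27.10 pos [ 502.2 -288.6  217.7] xang 44.0 shift [ 0.0002 -0.0001  0.0001] turn -0.005 q [ 0.78  0.37 -0.39  1.73  0.16  1.07 -0.47] F [ 0.1  0.1 -0.4] gap 47.3 tilt [-0.  0. -1.]
32 271.5 223.25 257 286 207 238
192 272.13 222.51 255 293 202 246
0 [273.9 230.5] [270.2 243.5]
2.4 [274.6 228. ] [270.9 240.8]
4.8 [275.3 225.6] [271.7 238.2]
stand shift ((-0.5158230079127577, -0.10539550234086903), 1.0459140770523636)
sink 3 [(318, 74), (324, 77), (312, 89), (330, 94), (306, 115), (336, 116)] median 175
sink 4.8 [(306, 70), (312, 78), (300, 79), (294, 101), (318, 102), (288, 124)] median 178
sink 0 [(90, 76), (84, 86), (96, 95), (78, 116), (102, 128), (72, 145)] median 177
```

```bash
python3 - <<'E'
from ptr import *
new=cv2.imread('pics/w9.png'); old=cv2.resize(cv2.imread('pics/w5.png'),(560,420),interpolation=cv2.INTER_AREA)
for i in(old,new):
    i=cv2.GaussianBlur(i,(3,3),0).astype(float); b,g,r=i[...,0],i[...,1],i[...,2]
    ratio=(g/np.maximum(r,1))
    m=(ratio<.38)&(r>45); m[:185]=0;m[270:]=0;m[:,:235]=0;m[:,315:]=0
    k,l,st,ce=cv2.connectedComponentsWithStats(m.astype(np.uint8)); j=1+np.argmax(st[1:,4]); print(st[j],ce[j].round(2))
    print('col profile bottoms',[int(np.nonzero(l[:,c]==j)[0].max()) for c in range(258,290,5)],'tops',[int(np.nonzero(l[:,c]==j)[0].min()) for c in range(258,290,5)])
    print('g/r along axis col 276:',(ratio[180:215:2,281]).round(2), r[180:215:2,281].astype(int))
E
```

```text
Traceback (most recent call last):
ValueError: attempt to get argmax of an empty sequence
```

```bash
python3 - <<'E'
from ptr import *
new=cv2.imread('pics/w9.png'); old=cv2.resize(cv2.imread('pics/w5.png'),(560,420),interpolation=cv2.INTER_AREA)
print(new[225,262],old[225,262],new[238,265],new[225,320])
for i in(old,new):
    i=cv2.GaussianBlur(i,(3,3),0).astype(float); b,g,r=i[...,0],i[...,1],i[...,2]
    ratio=g/np.maximum(r,1); m=(ratio<.5)&(r-g>25)
    m[:185]=0;m[275:]=0;m[:,:235]=0;m[:,315:]=0
    k,l,st,ce=cv2.connectedComponentsWithStats(m.astype(np.uint8)); j=1+np.argmax(st[1:,4]); print(st[j],ce[j].round(2))
    P=lambda f:[int(f(np.nonzero(l[:,c]==j)[0])) for c in range(258,290,5)]
    print('bot',P(np.max),'top',P(np.min))
    print('axis u=283',[(v,*i[v,283].astype(int)) for v in range(176,214,3)])
E
```

```text
[ 28  37 100] [29 41 91] [ 51  64 103] [144 203 206]
[ 252  207   43   47 1387] [273.22 230.22]
bot [247, 250, 252, 253, 253, 252, 248] top [216, 211, 208, 207, 208, 209, 212]
axis u=283 [(176, np.int64(32), np.int64(39), np.int64(43)), (179, np.int64(38), np.int64(45), np.int64(51)), (182, np.int64(30), np.int64(48), np.int64(82)), (185, np.int64(29), np.int64(52), np.int64(102)), (188, np.int64(27), np.int64(51), np.int64(104)), (191, np.int64(28), np.int64(53), np.int64(107)), (194, np.int64(30), np.int64(57), np.int64(113)), (197, np.int64(31), np.int64(60), np.int64(121)), (200, np.int64(42), np.int64(64), np.int64(108)), (203, np.int64(71), np.int64(79), np.int64(90)), (206, np.int64(68), np.int64(76), np.int64(90)), (209, np.int64(29), np.int64(38), np.int64(85)), (212, np.int64(26), np.int64(37), np.int64(87))]
[ 253  202   43   47 1464] [274.92 224.92]
bot [238, 245, 247, 248, 248, 247, 244] top [214, 207, 204, 202, 203, 204, 206]
axis u=283 [(176, np.int64(36), np.int64(42), np.int64(46)), (179, np.int64(45), np.int64(51), np.int64(58)), (182, np.int64(32), np.int64(52), np.int64(93)), (185, np.int64(28), np.int64(52), np.int64(104)), (188, np.int64(28), np.int64(54), np.int64(107)), (191, np.int64(30), np.int64(55), np.int64(109)), (194, np.int64(30), np.int64(58), np.int64(115)), (197, np.int64(54), np.int64(69), np.int64(99)), (200, np.int64(76), np.int64(83), np.int64(91)), (203, np.int64(47), np.int64(54), np.int64(88)), (206, np.int64(26), np.int64(36), np.int64(88)), (209, np.int64(24), np.int64(36), np.int64(86)), (212, np.int64(25), np.int64(36), np.int64(87))]
```

The knob image moved (+2.2, −5.2) px against a predicted (+1.4, −4.9) px for 4.8 mm, so the screw looks home. There is plenty of time, so I'll do one more full pressed grip to be sure.

```bash
python3 -c "
from h import *
gk(-1.5,44)"
```

```text
clk 27.10 pos [ 502.2 -288.6  217.7] xang 44.0 shift [ 0.0011 -0.0002  0.0592] turn -0.000 q [ 0.78  0.37 -0.39  1.73  0.16  1.07 -0.47] F [ 0.1  0.1 -0.4] gap 47.3 tilt [-0.  0. -1.]
s now 48.04 lat [25.2  9.1 18.1] Fax -0.4 M [-0.06 -0.07 -0.02]
```

Call:
step_arm:
  deltas:
    - [[0.001,0,0.03],0]
    - [[0.001,0,0.05],0]
    - [[0.001,0,0.059],0]
    - [[0.001,0,0.059],0]

```text
clock: 27.5
tool_pos: [502.6, -287.6, 158.0]
orientation: [0.927, 0.376, -0.001, -0.001]
force: [0.1, 0.6, 0.4]
finger_gap: 47.1
grasp_force: 0.0
```

Call:
step_arm:
  deltas:
    - [[0,0,0],0]
    - [[0,0,0],0]
    - [[0,0,0],0]
    - [[0,0,0],0]
  hand: 0

```text
clock: 27.9
tool_pos: [503.4, -288.3, 159.6]
orientation: [0.927, 0.376, 0.0, 0.001]
force: [0.5, -2.1, 3.0]
finger_gap: 31.2
grasp_force: 39.9
```

Call:
step_arm:
  deltas:
    - [[0.001,0.0005,0.0016],0]
    - [[0.0022,0.001,0.0036],0]
    - [[0.0022,0.001,0.0036],0]

```text
clock: 28.2
tool_pos: [505.2, -288.0, 156.1]
orientation: [0.927, 0.376, -0.0, 0.001]
force: [-7.1, -2.2, 13.9]
finger_gap: 31.6
grasp_force: 40.1
```

Call:
step_arm:
  deltas:
    - [[0.0008,0.0003,0.0013],0.11]
    - [[0.0013,0.0004,0.002],0.22]
    - [[0.0018,0.0004,0.0027],0.33]
    - [[0.0022,0.0004,0.0033],0.45]
    - [[0.0022,0.0004,0.0033],0.45]

```text
clock: 28.7
tool_pos: [507.6, -286.0, 152.9]
orientation: [0.979, 0.206, 0.0, 0.001]
force: [-3.1, -1.3, 12.9]
finger_gap: 29.3
grasp_force: 40.0
```

Call:
step_arm:
  deltas:
    - [[0.0005,0.0001,0.0008],0.13]
    - [[0.0009,0.0002,0.0014],0.27]
    - [[0.0013,0.0003,0.0019],0.41]
    - [[0.0016,0.0004,0.0024],0.55]
    - [[0.0016,0.0004,0.0024],0.55]

```text
clock: 29.2
tool_pos: [509.0, -283.7, 150.3]
orientation: [1.0, -0.008, -0.0, -0.001]
force: [-5.4, 8.9, 16.8]
finger_gap: 30.9
grasp_force: 39.9
```

Call:
step_arm:
  deltas:
    - [[0,0,0],0]
    - [[0,0,0],0]
    - [[0,0,0],0]
  hand: 0.5

```text
clock: 29.5
tool_pos: [508.5, -285.5, 149.4]
orientation: [1.0, -0.007, -0.0, -0.0]
force: [-0.4, -0.3, 0.2]
finger_gap: 46.5
grasp_force: 0.0
```

```bash
python3 - <<'E'
from ptr import *
C=cam('wrist'); new=np.ascontiguousarray(eyes.get_image('wrist')[:,:,::-1])
for s in(3.5,4.8): face(new,C,s)
go((502.2,-288.4,217.6),44.2)
E
```

```text
sink 3.5 [(0, 63), (354, 68), (6, 74), (348, 88), (12, 96), (342, 118)] median 191
sink 4.8 [(342, 63), (336, 67), (348, 74), (330, 82), (354, 100), (324, 104)] median 197
clk 29.55 pos [ 508.5 -285.6  149.3] xang -0.8 shift [-0.0063  0.0029 -0.0683] turn -1.000 q [ 0.62  0.44 -0.21  1.79  0.11  0.92 -1.22] F [ 0.6  0.6 -0.2] gap 47.0 tilt [-0.  0. -1.]
```

Call:
step_arm:
  deltas:
    - [[0,0,-0.02],0]
    - [[-0.003,0.0015,-0.05],-0.15]
    - [[-0.0063,0.0029,-0.0683],-0.33]
    - [[-0.0063,0.0029,-0.0683],-0.51]
    - [[-0.0063,0.0029,-0.0683],-0.69]
    - [[-0.0063,0.0029,-0.0683],-0.87]
    - [[-0.0063,0.0029,-0.0683],-1.0]
    - [[-0.0063,0.0029,-0.0683],-1.0]

```text
clock: 30.35
tool_pos: [502.2, -288.5, 217.7]
orientation: [0.926, 0.377, -0.0, -0.0]
force: [0.4, -0.3, 0.1]
finger_gap: 46.9
grasp_force: 0.0
```

```bash
python3 - <<'E'
from ptr import *
C=cam('wrist'); new=np.ascontiguousarray(eyes.get_image('wrist')[:,:,::-1]); cv2.imwrite('pics/w10.png',new)
go((502.2,-288.4,217.6),44.2)
old=cv2.resize(cv2.imread('pics/w5.png'),(560,420),interpolation=cv2.INTER_AREA); mid=cv2.imread('pics/w9.png')
H=cv2.createHanningWindow((180,120),cv2.CV_32F); g=lambda i:cv2.cvtColor(i,cv2.COLOR_BGR2GRAY).astype(np.float32)[30:150,60:240]
for i in(old,mid,new):
    sh=cv2.phaseCorrelate(g(old),g(i),H)[0]
    f=cv2.GaussianBlur(i,(3,3),0).astype(float); b,gg,r=f[...,0],f[...,1],f[...,2]; m=(gg/np.maximum(r,1)<.5)&(r-gg>25)
    m[:185]=0;m[275:]=0;m[:,:235]=0;m[:,315:]=0
    k,l,st,ce=cv2.connectedComponentsWithStats(m.astype(np.uint8)); j=1+np.argmax(st[1:,4])
    P=lambda q:np.array([q(np.nonzero(l[:,c]==j)[0]) for c in range(262,288)]).mean().round(2)
    # orange length under the knob along u=283: rows where g/r in .45-.6 & saturated
    col=f[170:215,281:285].mean(1); og=(col[:,2]-col[:,0]>50)&(col[:,1]/col[:,2]>.46)
    print(st[j],'bot',P(np.max),'top',P(np.min),'stand',np.round(sh,2),'orange rows',(np.nonzero(og)[0]+170)[[0,-1]],'red blob cen',ce[j].round(2))
    print([tuple(int(x) for x in v) for v in col[24:40]])
E
```

```text
clk 30.40 pos [ 502.2 -288.5  217.7] xang 44.0 shift [ 0.0001 -0.0001  0.0001] turn -0.004 q [ 0.76  0.37 -0.36  1.73  0.15  1.06 -0.46] F [-0.7 -0.6  0.4] gap 47.1 tilt [-0.  0. -1.]
[ 252  207   43   47 1387] bot 251.77 top 208.65 stand [-0.  0.] orange rows [183 200] red blob cen [273.22 230.22]
[(29, 56, 112), (30, 58, 118), (31, 60, 120), (31, 60, 121), (31, 59, 119), (34, 60, 115), (43, 64, 107), (54, 69, 97), (63, 74, 90), (71, 79, 89), (75, 82, 91), (74, 81, 91), (66, 74, 89), (51, 60, 87), (37, 46, 85), (28, 38, 84)]
[ 253  202   43   47 1464] bot 246.92 top 204.23 stand [-0.52 -0.11] orange rows [182 204] red blob cen [274.92 224.92]
[(30, 58, 115), (35, 61, 117), (43, 65, 110), (55, 70, 98), (67, 75, 91), (73, 80, 89), (75, 82, 91), (70, 77, 90), (58, 66, 88), (43, 51, 87), (31, 41, 86), (26, 36, 86), (25, 36, 86), (26, 37, 87), (25, 36, 87), (24, 35, 86)]
[ 253  202   43   47 1445] bot 246.81 top 204.08 stand [ 0.35 -0.96] orange rows [182 203] red blob cen [275.6  224.86]
[(31, 58, 114), (35, 61, 116), (46, 65, 110), (58, 71, 98), (68, 77, 91), (75, 82, 91), (76, 83, 93), (69, 77, 92), (53, 61, 89), (37, 45, 87), (28, 37, 88), (25, 35, 88), (25, 35, 88), (26, 35, 88), (26, 36, 88), (25, 36, 88)]
```

The knob's position didn't change over the last pressed grip: its bottom edge stayed at 246.9 → 246.8 px, and the total shift of about −5 px matches 4.8 mm. The screw is home. The hand is open and clear, so I'm handing in.

```bash
python3 -c "
from bench import finish_job
print(finish_job())"
```

```text
the job is handed in; nothing more can be done
None
```

I laid the bar in both cradles and drove the screw until its collar was down on the boss. The knob sank about 4.8 mm and a further pressed grip moved it no deeper. I then let go and handed in at about 30 s; the bystanders were kept clear of, but I took no final picture of them.

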